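# Slide the topping cup round the bend of the hanging rail

## Task

Hang the small steel topping cup on the hand-bent rail of the decorating station: pass the drilled collar on top of the cup over the rail's free end, slide it along and round the bend until it rests against the black stop ring beside the post, and leave it hanging there upright. Feel your way with light fingertip force only, never forcing the collar when it binds or bending the rail, and leave the can, the dessert and the bowl alone.

Things in the scene. Friction and masses are not known exactly. Their poses are not given: they have to be found in the camera images.
- cup_eye (a point): Centre of the hole through the white collar on top of the loose steel topping cup (about 0.2 kg, standing upright at first). x runs along the hole, z is the cup's up. Collar: tube 20 mm long along x, alike from both ends, outside 27 mm, hole 13 mm. Below it a 10 mm stem and a bridge carry the open cup, 52 mm across; the cup's underside is 85 mm below this point.
- cup_tab (a point): Grasping point of the cup: middle of the part to pinch of the green tab that stands on the collar, 38 mm above the hole centre, same axes as cup_eye. The tab is 18 mm along x, 12 mm thick along y and reaches from 10 to 55 mm above the hole centre; pinch it from above across its thickness.
- rail: Foot of the fixed rail stand: origin on the worktop, on the axis of its upright post (16 mm thick, on a 110 mm square plate 12 mm high). x is only the nominal direction in which the hand-bent rod leaves the post: unmeasured are a swivel of up to 7 degrees, a sideways kink of up to 17 degrees 85 mm from the post, and slopes up or down of up to 2 (home leg) and 4 degrees (free leg).
- rail_top (a point): Top of the post, on its axis, where the rod's axis starts, 150 mm above the worktop (black clamp, 24 mm across, up to 12 mm higher). From here a smooth, rigid, round rod, 10 mm thick, runs 140 mm roughly straight (home leg), bends left seen from above (anticlockwise) by 65 degrees (7 more or less) at 60 mm radius, then runs 70 mm straight to its free end. Axes as rail.
- rail_tip (a point): Rounded free end of the rod, extreme point on its axis; x points outwards along the free leg, z nearly up. The collar has 1.5 mm of play all round on straight rod, 1.1 mm in the bend; beyond it the rod pushes back hard: follow by feel, at most 12 N. Black stop ring, 28 mm across, on the home leg: a collar against it has its hole centre 50 mm from the post's axis.
- can: Bystander: closed green can, 74 mm across, 100 mm high, standing; origin under its centre.
- dessert: Bystander: dessert in a white stemmed cup, 72 mm across, about 82 mm high; origin under its centre.
- bowl: Bystander: small white bowl, 90 mm across, 40 mm high; origin under its centre.
Mind the look-alikes: they are no part of the job. Leave any blue or red look-alike of the part that bears cup_eye alone.

How it is judged:
By the outcome, as a careful person would: the job done as asked, in the order asked, and still so for the second after the job is handed in, with the robot touching nothing.
It also fails if it takes over 72 s, if anything falls off the work surface, if the arm or the gripper's body presses on something with over 40 N, if the wrist force passes 120 N, or if a joint passes its speed limit or range.

## Robot

A 6-joint arm with a two-finger parallel gripper is mounted at the origin on the work surface. World frame = base frame: x ahead of the robot, y to its left, z up, the work surface at z = 0. Lengths are in m, angles in rad, forces in N, time in s.
With the tool pointing down it reaches from about 0.35 to 0.85 m from the base axis. Payload 8.1 kg.
Tool frame: the origin (TCP) lies midway between the tips of the shut fingers; the grasp point (between the pads) lies 19 mm behind it (robot.tcp_to_grasp is the distance from the TCP to the grasp point, in m); z points along the fingers, y is the direction in which the jaws open and shut (so a half turn about z gives the same grasp; the last joint's range is limited). The gripper opens to 93 mm and grips with 3 to 60 N. Pads are 15 mm wide; open, the fingers measure 128 mm over their backs; the gripper's body (75 mm by 188 mm) begins 65 mm behind the grasp point.
Start: joints at [-1.367, 0.13, 1.488, -0, 1.523, -0.085], TCP at [0.171, -0.575, 0.219] pointing down, gripper open.
Joint ranges: [-2.96, 2.96], [-0.89, 2.26], [0.02, 2.5], [-1.34, 4.48], [0, 2.73], [-2.66, 2.66]. Speed limits (rad/s): [2.39, 2.39, 2.79, 3.14, 3.14, 3.14].

## Interface

Orientations are given as a rotation vector (axis times angle).
In Python, from plant import robot gives the robot as it stands.
- The arm moves only by the tool send_rows, never from a script. Its argument "series" is a list of rows, each an object of numbers: "wx", "wy", "wz": the turn, a rotation vector about the world's x, y, z in rad; "dx", "dy", "dz": the shift along the world's x, y, z in cm; "fingers": the closure in counts, from 0 (fully open) to 255 (shut). In form: [{"wx": .., "wy": .., "wz": .., "dx": .., "dy": .., "dz": .., "fingers": ..}, ...]. A call has 1 to 20 rows; each row shifts and turns the pose as measured when the row begins; what a row does not reach is not made up. A row lasts 1/12 s, in which the tool goes at most 41.7 mm and 7.16 degrees, less where a joint would pass 70% of its speed; a pose out of reach is approached as far as the arm can. A call is refused whole if a number of a shift passes 4.17 or a number of a turn 0.125, either way. A call with a gripper value outside its range is refused whole. The fingers move at their own pace and stop on an object; "newtons" is the grip in N (left out, the last holds). Time passes only in rows, so rows that do not move let the fingers close. It gives the time, the measured TCP pose, the force and the opening at its end, in the units of the state.
- robot.read_state(): the state, without advancing time (a new reading comes with each control period).
- robot.read_camera(name): name is "scene" or "top"; returns the picture (400x640x3 uint8, red, green, blue); there is no depth.
- robot.camera_info(name): a dict with "intrinsics" (3x3 intrinsics, pixels), "extrinsics" (4x4, takes a point from world to camera coordinates). Camera axes: x right, y up, looking along -z (the intrinsics and any distortion apply to the point x, -y, -z); pixel columns grow to the right and rows downward; lengths in m; the calibration is good to about 2 mm. A picture is of the moment at which its call begins. camera_info takes no time and is no camera call.
- robot.close_job(): hands the job in, once; it reports no verdict.
The state is a dict: "t": time; "q": joint angles; "dq": joint speeds; "joint_torque": joint torques, N m; "tool_pos": TCP position; "orientation": TCP orientation; "force": force on the tool from outside, world axes, zero at the start; "wrist_torque": the same for the moment, N m; "opening": finger opening in m.
Only numpy, scipy, OpenCV 4.12 (cv2) and the standard library are available. Lean on these libraries where they do the work, as an engineer would, in place of code of your own. Each camera call takes 0.05 s, during which the arm holds its last target.

## Working session

There is one attempt and no reset: what is moved stays moved. The work goes in short steps, Python scripts to look and compute and a tool call to move; the robot and the scene stay as the last step left them, time stands still between calls to the robot, and variables do not carry over. Pictures are saved under pics/ and viewed, and the job is handed in when it is done.

Besides the shell and the picture viewer there is one more tool, called by a JSON object that holds its "method" and its "body", one argument or row to a line. send_rows: Moves the arm, as the interface text tells. Its arguments: {"type":"object","properties":{"series":{"type":"array","items":{"type":"object","properties":{"wx":{"type":"number"},"wy":{"type":"number"},"wz":{"type":"number"},"dx":{"type":"number"},"dy":{"type":"number"},"dz":{"type":"number"},"fingers":{"type":"number"}}}},"newtons":{"type":"number"}},"required":["series"]}

```bash
ls; mkdir -p pics
python3 - <<'E'
from plant import robot
import cv2,numpy as np
for n in("scene","top"):
    cv2.imwrite(f"pics/{n}0.png",robot.read_camera(n)[:,:,::-1])
    c=robot.camera_info(n);print(n,{k:(np.round(v,4).tolist() if hasattr(v,'shape') else v) for k,v in c.items()})
print(robot.read_state())
E
```

```text
pics
scene {'intrinsics': [[432.4812, 0.0, 311.9151], [0.0, 432.4812, 200.6086], [0.0, 0.0, 1.0]], 'extrinsics': [[0.3421, 0.9396, 0.0132, -0.1386], [-0.7945, 0.2817, 0.538, 0.3583], [0.5017, -0.1945, 0.8429, -1.6872], [0.0, 0.0, 0.0, 1.0]]}
top {'intrinsics': [[381.94, 0.0, 317.3256], [0.0, 381.94, 198.5833], [0.0, 0.0, 1.0]], 'extrinsics': [[-0.0432, -0.9991, -0.0033, 0.0076], [0.9781, -0.043, 0.2038, -0.5257], [-0.2037, 0.0056, 0.979, -0.9405], [0.0, 0.0, 0.0, 1.0]]}
{'t': 0.1, 'q': array([-1.36738354e+00,  1.31094937e-01,  1.48920551e+00,  2.57566046e-05,
        1.52298677e+00, -8.54105366e-02]), 'dq': array([-0.00045915, -0.00186713, -0.0009998 , -0.00036537, -0.00016068,
       -0.00068054]), 'joint_torque': array([ 1.45487280e-03, -5.61345077e+01, -4.93091941e+01,  7.70103070e-02,
        2.92287912e-02, -5.33487673e-05]), 'tool_pos': array([ 0.17081278, -0.57462358,  0.2176675 ]), 'orientation': array([-3.10721579e+00, -4.51861754e-01,  1.16555318e-04]), 'force': array([0.01666124, 0.02126492, 0.99553114]), 'wrist_torque': array([-0.01142883, -0.03326785,  0.00264522]), 'opening': 0.09290905819726507}
```

View pics/scene0.png

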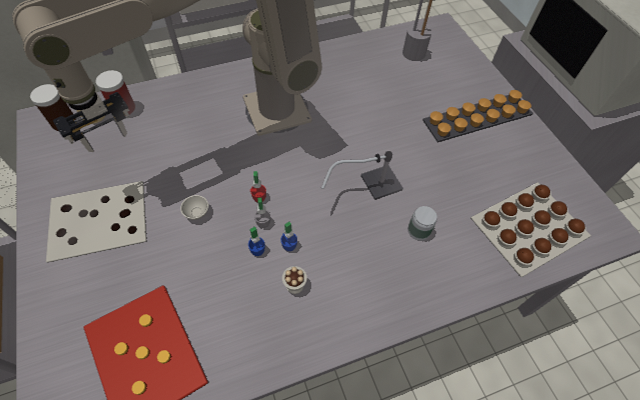

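View pics/top0.png

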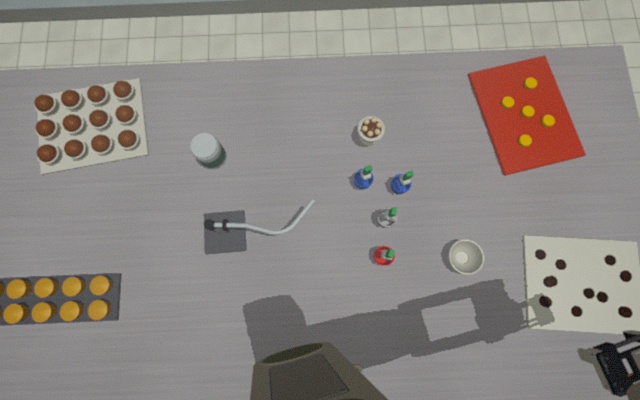

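The candidate cups in the top view are red at (384,256), bare steel at (388,217), and blue at (363,178) and (401,184). The steel one with the white collar fits the description. I'll enlarge crops to confirm it and to see the rail.

Run:
```python
import cv2,numpy as np
t=cv2.imread('pics/top0.png');s=cv2.imread('pics/scene0.png')
f=lambda im,x,y,w,h,k:cv2.resize(im[y:y+h,x:x+w],None,fx=k,fy=k,interpolation=cv2.INTER_CUBIC)
a=f(t,345,160,80,110,5);b=f(s,230,165,80,110,5)[:550]
cv2.imwrite('pics/crop_cups.png',np.hstack([a,b]))
a=f(t,195,190,130,70,6);b=f(s,310,140,100,80,6)
cv2.imwrite('pics/crop_railt.png',a);cv2.imwrite('pics/crop_rails.png',b)
```

```text
(no output)
```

View pics/crop_cups.png

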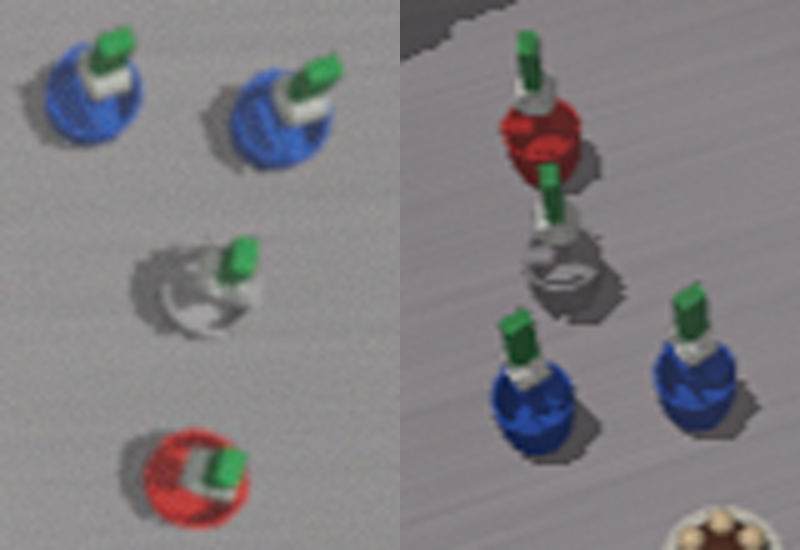

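View pics/crop_railt.png

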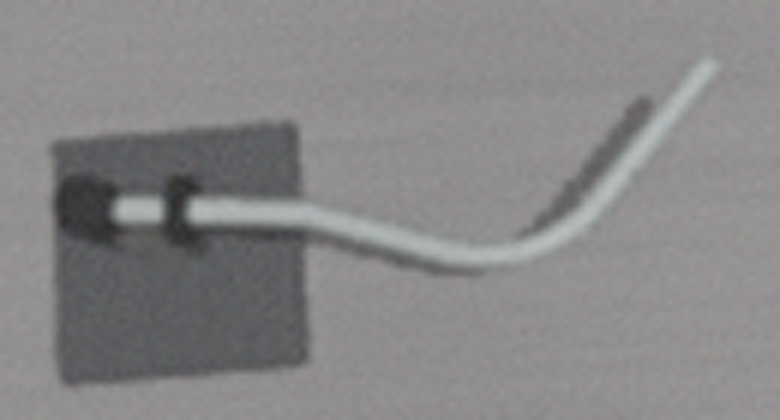

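View pics/crop_rails.png

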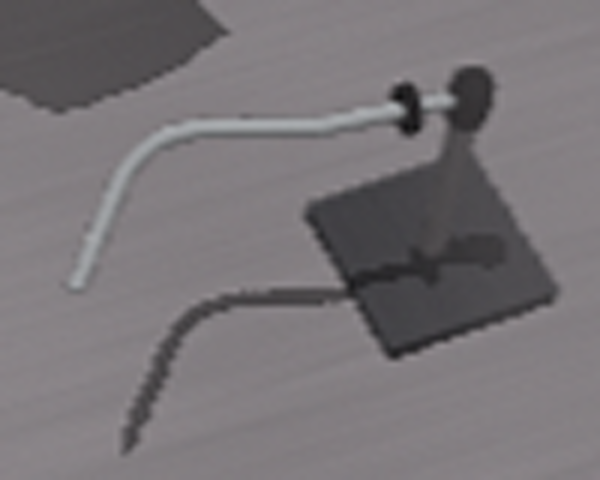

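Confirmed: the steel cup with the white collar at top (388,217) and scene (261,215) is the target. The other three are painted. Next I'll triangulate the rod centreline and the tab.

```bash
cat > h.py <<'E'
import numpy as np,cv2
from plant import robot
class Cam:
    def __init__(s,n):
        c=robot.camera_info(n);s.K=np.array(c['intrinsics']);E=np.array(c['extrinsics']);s.R=np.diag([1,-1,-1])@E[:3,:3];s.t=np.diag([1,-1,-1])@E[:3,3]
        s.P=s.K@np.c_[s.R,s.t];s.C=-s.R.T@s.t
    def px(s,X):
        p=(np.atleast_2d(X)@s.R.T+s.t)@s.K.T;return p[:,:2]/p[:,2:]
    def ray(s,u):
        d=s.R.T@np.linalg.inv(s.K)@np.r_[u,1.];return d/np.linalg.norm(d)
    def onz(s,u,z):
        d=s.ray(u);return s.C+d*(z-s.C[2])/d[2]
T,S=Cam('top'),Cam('scene')
def tri(a,b):
    X=cv2.triangulatePoints(T.P,S.P,np.float64(a).reshape(2,1),np.float64(b).reshape(2,1))[:,0];X=X[:3]/X[3]
    return X,(np.linalg.norm(T.px(X)-a),np.linalg.norm(S.px(X)-b))
E
python3 - <<'E'
from h import *
t=cv2.imread('pics/top0.png');s=cv2.imread('pics/scene0.png')
print(T.C,S.C)
def info(im,x,y,w,h,thr):
    m=np.zeros(im.shape[:2],np.uint8);hs=im[y:y+h,x:x+w].astype(int)
    m[y:y+h,x:x+w]=(hs.min(2)>thr)
    return m
for n,im,box in(('t',t,(200,190,125,60)),('s',s,(315,145,80,60))):
    x,y,w,h=box;g=im[y:y+h,x:x+w].min(2)
    print(n,np.percentile(g,[5,50,80,90,95,98,100]))
# green blobs
for n,im in(('t',t),('s',s)):
    h=cv2.cvtColor(im,cv2.COLOR_BGR2HSV);m=cv2.inRange(h,(45,110,30),(80,255,255))
    k,l,st,c=cv2.connectedComponentsWithStats(m)
    print(n,[(st[i].tolist(),c[i].round(1).tolist()) for i in range(1,k) if st[i][4]>15])
E
```

```text
[ 0.3228856  -0.00971794  1.02789908] [ 1.17865225 -0.29886229  1.23118864]
t [ 89. 142. 145. 147. 150. 170. 184.]
s [ 63. 126. 129. 130. 132. 151. 168.]
t [([365, 166, 7, 6, 31], [367.7, 168.5]), ([406, 171, 7, 8, 32], [408.8, 174.3]), ([391, 208, 5, 7, 32], [393.1, 211.1]), ([387, 250, 7, 7, 37], [390.0, 253.1])]
s [([254, 172, 4, 11, 29], [255.5, 176.7]), ([258, 198, 4, 11, 32], [259.8, 202.5]), ([285, 222, 6, 11, 35], [287.8, 226.3]), ([250, 227, 7, 11, 50], [253.5, 232.1])]
```

```bash
cat > rail.py <<'E'
from h import *
t=cv2.imread('pics/top0.png');s=cv2.imread('pics/scene0.png')
def center(im,box,bg,thr):
    x,y,w,h=box;g=im.min(2).astype(np.float32)
    W=np.zeros_like(g);W[y:y+h,x:x+w]=np.clip(g[y:y+h,x:x+w]-bg,0,None)
    M=(W>thr).astype(np.uint8);k,l,st,c=cv2.connectedComponentsWithStats(M,connectivity=8)
    i=1+np.argmax(st[1:,4]);big=l==i
    # keep also pieces
    ys,xs=np.nonzero(big);P=np.c_[xs,ys].astype(float);out=[]
    for p in P:
        for it in range(3):
            d=P-p;sel=np.hypot(*d.T)<5
            e=np.linalg.eigh(np.cov(d[sel].T))[1];tn=e[:,1];nn=e[:,0]
            a=np.arange(-5,5.01,.25);q=(p[None]+a[:,None]*nn).astype(np.float32)
            pr=cv2.remap(W,q[:,0].copy(),q[:,1].copy(),cv2.INTER_LINEAR)[:,0]
            pr=np.clip(pr-3,0,None)
            p=p+nn*(pr@a)/pr.sum()
        out.append(p)
    return np.array(out),P
tc,tp=center(t,(200,190,125,60),145,12)
sc,sp=center(s,(315,145,62,60),130,8)
np.savez('cl.npz',tc=tc,sc=sc,tp=tp,sp=sp)
if __name__=='__main__':
    print(len(tc),tp.min(0),tp.max(0),len(sc),sp.min(0),sp.max(0))
    for n,im,c,box in(('t',t,tc,(200,190,125,60)),('s',s,sc,(315,145,80,60))):
        x,y,w,h=box;k=6;v=cv2.resize(im[y:y+h,x:x+w],None,fx=k,fy=k,interpolation=0)
        for p in c:cv2.circle(v,tuple(int(q) for q in ((p-(x,y)+.5)*k)),1,(0,0,255),-1)
        cv2.imwrite(f'pics/cl_{n}.png',v)
E
python3 rail.py
```

```text
283 [227. 200.] [313. 233.] 145 [322. 157.] [376. 187.]
```

View pics/cl_t.png

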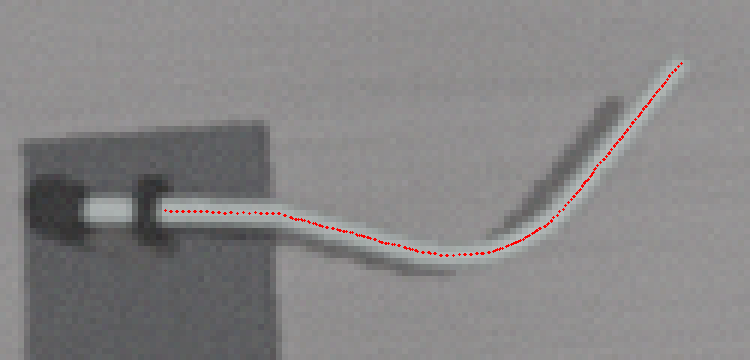

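View pics/cl_s.png

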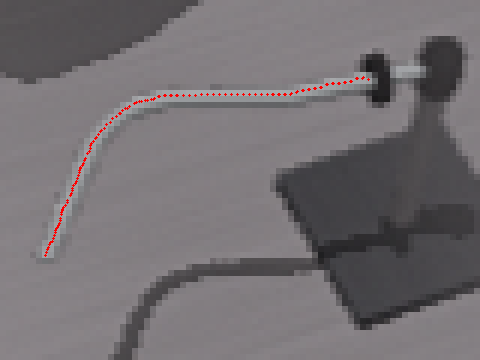

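```bash
cat > tr.py <<'E'
from h import *
d=np.load('cl.npz');tc,sc=d['tc'],d['sc']
def F():
    e=S.P@np.r_[T.C,1];ex=np.array([[0,-e[2],e[1]],[e[2],0,-e[0]],[-e[1],e[0],0]])
    return ex@S.P@np.linalg.pinv(T.P)
F=F()
tc=tc[np.argsort(tc[:,0])];
# thin: bin by column
tb=np.array([tc[np.abs(tc[:,0]-u)<.6].mean(0) for u in np.arange(228,314,1.5) if (np.abs(tc[:,0]-u)<.6).any()])
o=np.argsort(-(sc[:,0]-0.9*sc[:,1]));sc=sc[o]
res=[]
for p in tb:
    l=F@np.r_[p,1];l/=np.hypot(*l[:2])
    D=sc@l[:2]+l[2]
    # crossing
    i=np.argsort(abs(D))[:6]
    # local line fit
    c=sc[i].mean(0);dv=np.linalg.svd(sc[i]-c)[2][0]
    den=dv@l[:2];q=c-dv*(c@l[:2]+l[2])/den
    if abs(den)<.25: continue
    X,e=tri(p,q);res.append(np.r_[X,abs(den),p,q])
res=np.array(res)
np.save('rail3d.npy',res)
for r in res[::2]:print(np.round(r[:4],4),r[4:].round(1))
E
python3 tr.py
```

```text
[0.4522 0.1939 0.1533 0.9954] [228.  224.8 375.2 157.6]
[0.452  0.1868 0.1543 0.9931] [231.  224.7 373.2 157.9]
[0.4514 0.1798 0.1545 0.9935] [234.  224.8 371.1 158.4]
[0.4506 0.1729 0.1546 0.9881] [237.  225.  369.  158.7]
[0.4505 0.166  0.1545 0.9993] [240.  224.9 367.  159.3]
[0.4499 0.159  0.1549 0.9996] [243.  225.  364.9 159.6]
[0.4496 0.1521 0.1551 0.9996] [246.  225.  362.8 160.1]
[0.447  0.1454 0.1542 0.9878] [249.  226.1 360.5 160.2]
[0.4449 0.1382 0.1547 0.9876] [252.1 226.8 358.2 160.2]
[0.4428 0.1314 0.155  0.9884] [255.  227.6 355.9 160.2]
[0.4408 0.1243 0.1554 0.9929] [258.1 228.3 353.6 160.3]
[0.4385 0.1177 0.1554 0.9923] [261.  229.1 351.4 160.3]
[0.436  0.1109 0.1552 0.9916] [264.  230.1 349.1 160.3]
[0.434  0.1037 0.1558 0.9925] [267.1 230.8 346.7 160.3]
[0.4319 0.0971 0.1558 0.9957] [270.  231.6 344.5 160.4]
[0.4305 0.0901 0.1566 0.999 ] [273.  232.  342.3 160.5]
[0.4303 0.0831 0.1573 0.9686] [276.  231.9 340.3 160.9]
[0.4305 0.0763 0.1578 0.9945] [279.  231.7 338.2 161.4]
[0.4312 0.0692 0.1576 0.9014] [282.1 231.3 336.2 162.2]
[0.4338 0.062  0.1574 0.8373] [285.2 230.  334.4 163.5]
[0.4369 0.0555 0.1571 0.7939] [288.  228.6 332.8 164.8]
[0.4412 0.0483 0.1564 0.6789] [291.1 226.6 331.2 166.6]
[0.4478 0.0413 0.1581 0.5214] [294.  223.5 329.8 168.5]
[0.4558 0.0342 0.1575 0.5055] [297.  220.  328.6 171.2]
[0.4643 0.027  0.1577 0.404 ] [300.  216.2 327.5 173.9]
[0.4728 0.0198 0.156  0.4463] [303.  212.5 326.2 177. ]
[0.4811 0.0125 0.1574 0.4766] [306.  208.8 325.  179.5]
[0.4903 0.0054 0.1548 0.4096] [309.  205.  323.8 183. ]
[ 0.4988 -0.002   0.1548  0.4104] [312.  201.2 322.6 185.8]
```

Run:
```python
import cv2,numpy as np
t=cv2.imread('pics/top0.png');s=cv2.imread('pics/scene0.png')
a=cv2.resize(t[203:231,376:402],None,fx=15,fy=15,interpolation=0);b=cv2.resize(s[194:222,248:274],None,fx=15,fy=15,interpolation=0)
cv2.imwrite('pics/tab.png',np.hstack([a,b]))
for n,im,(x,y,w,h) in(('t',t,(388,205,11,14)),('s',s,(254,195,11,16))):
    c=im[y:y+h,x:x+w].astype(int);print(n);print(c[:,:,1]-c[:,:,[0,2]].max(2));print(c[:,:,1])
```

```text
t
[[ 0 -2 -4 -4 -3 -2 -1 -4 -3 -2 -4]
 [-4 -3  0 -5  1  1 -2 -3 -5 -2  0]
 [-2 -2 -3  2 21 37 29 17  8 -1 -2]
 [-4 -3  1 17 49 67 56 59 37  4 -5]
 [-1  2  8 30 59 68 64 67 42  3 -5]
 [ 4 11 22 40 57 68 65 65 38  6 -5]
 [ 4 10 28 42 63 66 68 63 31  2 -5]
 [ 7 18 29 47 63 66 67 53 25 -1 -5]
 [11 15 30 52 64 74 70 50 14  0 -5]
 [13 18 25 33 42 50 54 39  7  0 -3]
 [16 27 26 26 28 33 25 13  0 -4 -3]
 [13 23 23 22 22 11  8  0 -3 -2  0]
 [ 3 10 12 17 14  5  1 -1 -3 -5 -1]
 [ 3  2  7  7  6  3  0 -1 -2 -2 -1]]
[[148 144 146 148 144 147 148 148 146 147 144]
 [144 144 147 143 148 147 145 141 141 145 149]
 [145 147 145 139 139 145 141 133 135 139 139]
 [147 146 136 118 132 147 151 146 146 138 138]
 [119 117 102 105 138 149 152 154 150 142 142]
 [115  90  82 102 141 151 156 154 151 143 145]
 [121  95  84 109 147 155 156 150 142 143 136]
 [116  89  84 119 152 159 157 152 140 139 140]
 [117  83  88 118 150 153 161 153 139 141 142]
 [105  87  85  95 112 126 134 138 139 142 141]
 [109  90  81  85  92  99 116 133 144 149 141]
 [132 106 102  95 112 130 142 146 152 149 143]
 [149 136 133 125 145 170 163
[... 1049 characters left out ...]
  43  46  43  42  42  36  36  34  32  33]
 [ 30  32  33  28  49  59  64  49  32  32  31]
 [ 29  31  31  69 112 124 126  88  32  32  36]
 [ 33  28  29  53 108 126 128  90  34  31  52]
 [ 84  26  26  50 107 126 128  93  39  40  68]
 [113  64  26  46 109 131 131  99  53  66  79]
 [131 131  93  61  86  91  85  73  71  78  77]
 [129 130 128 119  89  67  70  65  68  73  74]
 [128 128 127 128  97  67  69  69  82 118 130]
 [126 127 127 142 110  66  69  70  79 105 122]
 [128 126 128 154 132  79  67  69  77  99 105]
 [126 127 118 151 147  95  68  68  78 101 104]
 [127 127 118 151 147  93  64  67  79 100 102]
 [129 130 126 154 182 141  84  86  89 101 102]
 [127 127 127 157 166 133 106 106 106 107 105]]
```

View pics/tab.png

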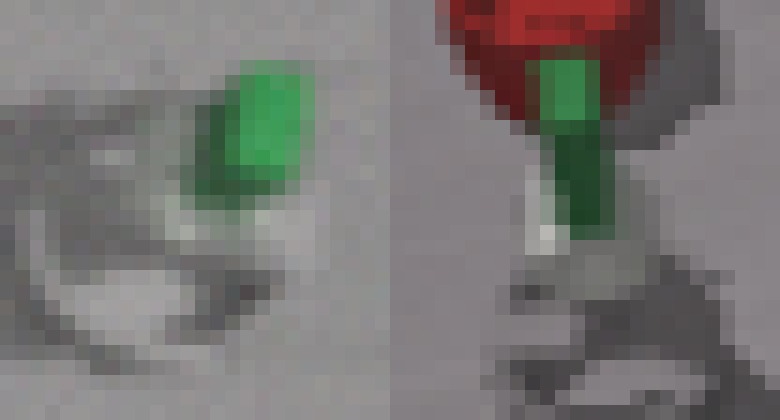

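Run:
```python
from h import *
t=cv2.imread('pics/top0.png').astype(int);s=cv2.imread('pics/scene0.png').astype(int)
def mom(im,box,gth,eth):
    x,y,w,h=box;c=im[y:y+h,x:x+w];ex=c[:,:,1]-c[:,:,[0,2]].max(2)
    wt=np.clip((c[:,:,1]-gth)/25.,0,1)*np.clip(ex/eth,0,1)
    yy,xx=np.mgrid[y:y+h,x:x+w];m=wt.sum();cx=(wt*xx).sum()/m;cy=(wt*yy).sum()/m
    C=np.cov(np.vstack([xx.ravel(),yy.ravel()]),aweights=wt.ravel());w_,v=np.linalg.eigh(C)
    return np.array([cx,cy]),v[:,1],w_,m
a,va,wa,ma=mom(t,(388,205,11,14),108,45)
b,vb,wb,mb=mom(s,(254,195,11,16),72,40)
print(a,va,wa,ma,b,vb,wb,mb)
X,e=tri(a,b);print('tab top',X,e)
for z in(.14,):
    p=T.onz(a,z);q=S.onz(b,z);print(p,q)
    for k in(-3,3):pass
    d=T.onz(a+3*va,z)-T.onz(a-3*va,z);print('axis',np.degrees(np.arctan2(d[1],d[0])))
# foot/plate
r=np.load('rail3d.npy')
P=r[:,:3]
def line(P):
    c=P.mean(0);d=np.linalg.svd(P-c)[2][0];d*=np.sign(-d[1]);return c,d
for lo,hi in((.152,.2),(.10,.144),(-.01,.038)):
    q=P[(P[:,1]>lo)&(P[:,1]<hi)];c,d=line(q);print(c.round(4),d.round(4),'head',np.degrees(np.arctan2(d[1],d[0])).round(1),'slope',np.degrees(np.arcsin(d[2])).round(1),len(q),(np.linalg.norm(np.cross(q-c,d),axis=1)).max().round(4))
# neighbours tabs
for p in((367.7,168.5),(408.8,174.3),(390,253.1)):print(T.onz(p,.13).round(3))
st=robot.read_state();R=cv2.Rodrigues(st['orientation'])[0];print(R.round(3))
```

```text
[393.57951063 211.00705729] [-0.27896978  0.96029988] [2.51169483 7.42850818] 38.28977777777778 [259.48619231 201.35091972] [0.09656209 0.99532696] [ 1.6236383  11.37374257] 21.039
tab top [ 0.4718995  -0.19481021  0.1288268 ] (np.float64(0.24152354657099884), np.float64(0.15099959190997403))
[ 0.46986372 -0.19304255  0.14      ] [ 0.4792573  -0.19545547  0.14      ]
axis 159.42137141217668
[0.4509 0.1729 0.1545] [-0.0675 -0.9973  0.0298] head -93.9 slope 1.7 13 0.0006
[0.4395 0.1211 0.1552] [-0.3017 -0.953   0.0273] head -107.6 slope 1.6 13 0.0004
[0.4771 0.0162 0.1562] [ 0.7637 -0.6424 -0.063 ] head -40.1 slope -3.6 13 0.0016
[ 0.579 -0.141  0.13 ]
[ 0.56 -0.24  0.13]
[ 0.373 -0.178  0.13 ]
[[ 0.959  0.285 -0.   ]
 [ 0.285 -0.959  0.002]
 [ 0.    -0.002 -1.   ]]
```

Run:
```python
from h import *
t=cv2.imread('pics/top0.png').astype(int);s=cv2.imread('pics/scene0.png').astype(int)
def mom(im,box,gth,rng,eth):
    x,y,w,h=box;c=im[y:y+h,x:x+w];ex=c[:,:,1]-c[:,:,[0,2]].max(2)
    wt=np.clip((c[:,:,1]-gth)/rng,0,1)*(ex>eth)
    yy,xx=np.mgrid[y:y+h,x:x+w];m=wt.sum();cx=(wt*xx).sum()/m;cy=(wt*yy).sum()/m
    C=np.cov(np.vstack([xx.ravel(),yy.ravel()]),aweights=wt.ravel());w_,v=np.linalg.eigh(C)
    return np.array([cx,cy]),v[:,1],w_,m
for g in(100,118,):
  a,va,wa,ma=mom(t,(388,205,11,14),g,25.,20)
  b,vb,wb,mb=mom(s,(254,195,11,16),76,40.,-25)
  print(a,va,wa,ma,b,vb,wb,mb)
  X,e=tri(a,b);print('tab top',X,e)
  for z in (.136,.14):print(T.onz(a,z),S.onz(b,z))
  d=T.onz(a+3*va,.14)-T.onz(a-3*va,.14);print('axis',np.degrees(np.arctan2(d[1],d[0])))
```

```text
[393.62090164 210.73668033] [-0.13821812  0.99040181] [2.23985734 5.37330903] 39.04 [257.96264565 205.27450308] [-0.06865616  0.99764038] [ 9.47387123 13.0808647 ] 72.95
tab top [ 0.47451687 -0.20016014  0.11302682] (np.float64(0.6114756942064714), np.float64(0.38560477612971517))
[ 0.47116937 -0.19402075  0.136     ] [ 0.48849238 -0.20323277  0.136     ]
[ 0.47050435 -0.19319418  0.14      ] [ 0.49101308 -0.20358204  0.14      ]
axis 167.42123489659423
[393.90208078 210.35618115] [0.02867589 0.99958876] [1.82647241 4.17949375] 32.68 [257.96264565 205.27450308] [-0.06865616  0.99764038] [ 9.47387123 13.0808647 ] 72.95
tab top [ 0.47527246 -0.2004366   0.11434502] (np.float64(0.5197021435632503), np.float64(0.3277461403640989))
[ 0.47205217 -0.19476232  0.136     ] [ 0.48849238 -0.20323277  0.136     ]
[ 0.47138319 -0.19393243  0.14      ] [ 0.49101308 -0.20358204  0.14      ]
axis 176.8011460596101
```

Run:
```python
from h import *
b=np.array([259.28,199.55])
for a in ([393.7,210.7],[393.9,210.4],[393.58,211]):
    X,e=tri(np.array(a),b);print(X.round(4),e,T.onz(a,.14).round(4),S.onz(b,.14).round(4))
```

```text
[ 0.4711 -0.194   0.1371] (np.float64(0.002535805148820428), np.float64(0.0015785260084281395)) [ 0.4706 -0.1934  0.14  ] [ 0.4729 -0.1942  0.14  ]
[ 0.4716 -0.1942  0.1381] (np.float64(0.06330053254704608), np.float64(0.03940521758403038)) [ 0.4713 -0.1939  0.14  ] [ 0.4729 -0.1942  0.14  ]
[ 0.4705 -0.1939  0.1362] (np.float64(0.015506402410127462), np.float64(0.009652726276870825)) [ 0.4699 -0.193   0.14  ] [ 0.4729 -0.1942  0.14  ]
```

{"method": "send_rows", "body": {
  "series": [
    {"dz": 2,"wz": 0.1,"fingers": 140},
    {"dz": 2,"wz": 0.12,"dx": 0.7,"dy": 1,"fingers": 140},
    {"dx": 1.5,"dy": 1.9,"wz": 0.124},
    {"dx": 1.5,"dy": 1.9,"wz": 0.124},
    {"dx": 1.5,"dy": 1.9,"wz": 0.124},
    {"dx": 1.5,"dy": 1.9,"wz": 0.124},
    {"dx": 1.5,"dy": 1.9,"wz": 0.124},
    {"dx": 1.5,"dy": 1.9,"wz": 0.124},
    {"dx": 1.5,"dy": 1.9,"wz": 0.124},
    {"dx": 1.5,"dy": 1.9,"wz": 0.124},
    {"dx": 1.5,"dy": 1.9,"wz": 0.124},
    {"dx": 1.5,"dy": 1.9,"wz": 0.124},
    {"dx": 1.5,"dy": 1.9,"wz": 0.124},
    {"dx": 1.5,"dy": 1.9,"wz": 0.124},
    {"dx": 1.5,"dy": 1.9,"wz": 0.124},
    {"dx": 1.5,"dy": 1.9,"wz": 0.124},
    {"dx": 1.5,"dy": 1.9,"wz": 0.124},
    {"dx": 1.5,"dy": 1.9,"wz": 0.124}
  ],
  "newtons": 10
}}

```text
schema error: expected keys wx, wy, wz, dx, dy, dz, fingers
```

{"method": "send_rows", "body": {
  "series": [
    {"wx": 0,"wy": 0,"wz": 0.1,"dx": 0,"dy": 0,"dz": 2,"fingers": 140},
    {"wx": 0,"wy": 0,"wz": 0.12,"dx": 0.7,"dy": 1,"dz": 2,"fingers": 140},
    {"wx": 0,"wy": 0,"wz": 0.124,"dx": 1.5,"dy": 1.9,"dz": 0,"fingers": 140},
    {"wx": 0,"wy": 0,"wz": 0.124,"dx": 1.5,"dy": 1.9,"dz": 0,"fingers": 140},
    {"wx": 0,"wy": 0,"wz": 0.124,"dx": 1.5,"dy": 1.9,"dz": 0,"fingers": 140},
    {"wx": 0,"wy": 0,"wz": 0.124,"dx": 1.5,"dy": 1.9,"dz": 0,"fingers": 140},
    {"wx": 0,"wy": 0,"wz": 0.124,"dx": 1.5,"dy": 1.9,"dz": 0,"fingers": 140},
    {"wx": 0,"wy": 0,"wz": 0.124,"dx": 1.5,"dy": 1.9,"dz": 0,"fingers": 140},
    {"wx": 0,"wy": 0,"wz": 0.124,"dx": 1.5,"dy": 1.9,"dz": 0,"fingers": 140},
    {"wx": 0,"wy": 0,"wz": 0.124,"dx": 1.5,"dy": 1.9,"dz": 0,"fingers": 140},
    {"wx": 0,"wy": 0,"wz": 0.124,"dx": 1.5,"dy": 1.9,"dz": 0,"fingers": 140},
    {"wx": 0,"wy": 0,"wz": 0.124,"dx": 1.5,"dy": 1.9,"dz": 0,"fingers": 140},
    {"wx": 0,"wy": 0,"wz": 0.124,"dx": 1.5,"dy": 1.9,"dz": 0,"fingers": 140},
    {"wx": 0,"wy": 0,"wz": 0.124,"dx": 1.5,"dy": 1.9,"dz": 0,"fingers": 140}
  ],
  "newtons": 10
}}

```text
t: 1.27
tool_pos: [0.3589, -0.3244, 0.2508]
orientation: [-1.674, -2.645, 0.012]
force: [0.1, -1.0, -0.1]
opening: 0.0421
```

```bash
cat > st.py <<'E'
from h import *
s=robot.read_state();R=cv2.Rodrigues(s['orientation'])[0]
print('t',round(s['t'],2),'pos',s['tool_pos'].round(4),'yaw',np.degrees(np.arctan2(R[1,0],R[0,0])).round(2),'z',R[:,2].round(4),'F',s['force'].round(2),'M',s['wrist_torque'].round(3),'open',round(s['opening'],4),'q6',s['q'][5].round(2))
E
python3 st.py
```

```text
t 1.27 pos [ 0.3589 -0.3244  0.2508] yaw 115.34 z [-1.350e-02 -9.000e-04 -9.999e-01] F [ 0.13 -0.98 -0.1 ] M [ 0.029 -0.155 -0.017] open 0.0421 q6 -1.28
```

{"method": "send_rows", "body": {
  "series": [
    {"wx": 0,"wy": 0,"wz": 0.12,"dx": 1.4,"dy": 1.6,"dz": 0,"fingers": 140},
    {"wx": 0,"wy": 0,"wz": 0.12,"dx": 1.4,"dy": 1.6,"dz": 0,"fingers": 140},
    {"wx": 0,"wy": 0,"wz": 0.12,"dx": 1.4,"dy": 1.6,"dz": 0,"fingers": 140},
    {"wx": 0,"wy": 0,"wz": 0.12,"dx": 1.4,"dy": 1.6,"dz": 0,"fingers": 140},
    {"wx": 0,"wy": 0,"wz": 0.12,"dx": 1.4,"dy": 1.6,"dz": 0,"fingers": 140},
    {"wx": 0,"wy": 0,"wz": 0.12,"dx": 1.4,"dy": 1.6,"dz": 0,"fingers": 140},
    {"wx": 0,"wy": 0,"wz": 0.1,"dx": 1.4,"dy": 1.6,"dz": 0,"fingers": 140},
    {"wx": 0,"wy": 0,"wz": 0,"dx": 0,"dy": 0,"dz": 0,"fingers": 140}
  ]
}}

```text
t: 1.93
tool_pos: [0.4613, -0.2012, 0.2474]
orientation: [-0.41, -3.103, 0.015]
force: [0.3, -0.3, 0.3]
opening: 0.0421
```

```bash
python3 st.py
```

```text
t 1.93 pos [ 0.4613 -0.2012  0.2474] yaw 164.93 z [-0.0126 -0.0078 -0.9999] F [ 0.3  -0.34  0.27] M [ 0.035 -0.191 -0.025] open 0.0421 q6 -1.81
```

{"method": "send_rows", "body": {
  "series": [
    {"wx": 0.008,"wy": -0.0126,"wz": 0,"dx": 1.0,"dy": 0.72,"dz": -2,"fingers": 140},
    {"wx": 0,"wy": 0,"wz": 0,"dx": 0,"dy": 0,"dz": -2,"fingers": 140},
    {"wx": 0,"wy": 0,"wz": 0,"dx": 0,"dy": 0,"dz": -1,"fingers": 140},
    {"wx": 0,"wy": 0,"wz": 0,"dx": 0,"dy": 0,"dz": 0,"fingers": 140}
  ]
}}

```text
t: 2.27
tool_pos: [0.4717, -0.1931, 0.1957]
orientation: [0.414, 3.114, -0.0]
force: [-0.7, 0.4, 0.5]
opening: 0.042
```

```bash
python3 st.py
python3 - <<'E'
from h import *
t=robot.read_camera('top')[:,:,::-1];s=robot.read_camera('scene')[:,:,::-1]
cv2.imwrite('pics/t1.png',t);cv2.imwrite('pics/s1.png',s)
cv2.imwrite('pics/c1.png',np.hstack([cv2.resize(t[170:260,350:440],None,fx=4.4,fy=4.4,interpolation=2),cv2.resize(s[150:240,215:305],None,fx=4.4,fy=4.4,interpolation=2)]))
E
```

```text
t 2.27 pos [ 0.4717 -0.1931  0.1957] yaw 164.85 z [ 3.e-04 -3.e-04 -1.e+00] F [-0.73  0.4   0.49] M [ 0.06  -0.112 -0.021] open 0.042 q6 -1.8
```

View pics/c1.png

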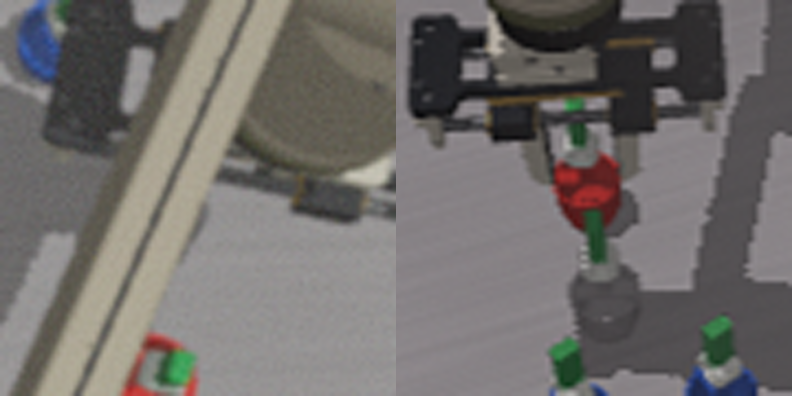

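{"method": "send_rows", "body": {
  "series": [
    {"wx": 0,"wy": 0,"wz": 0,"dx": 0,"dy": 0,"dz": -1.5,"fingers": 140},
    {"wx": 0,"wy": 0,"wz": 0,"dx": 0,"dy": -0.05,"dz": -1.5,"fingers": 140},
    {"wx": 0,"wy": 0,"wz": 0,"dx": 0,"dy": 0,"dz": -1.5,"fingers": 140},
    {"wx": 0,"wy": 0,"wz": 0,"dx": 0,"dy": 0,"dz": -1.5,"fingers": 140},
    {"wx": 0,"wy": 0,"wz": 0,"dx": 0,"dy": 0,"dz": -1.5,"fingers": 140},
    {"wx": 0,"wy": 0,"wz": 0,"dx": 0,"dy": 0,"dz": -1,"fingers": 140},
    {"wx": 0,"wy": 0,"wz": 0,"dx": 0,"dy": 0,"dz": 0,"fingers": 140}
  ]
}}

```text
t: 2.95
tool_pos: [0.4758, -0.2003, 0.1207]
orientation: [0.424, 3.096, -0.012]
force: [0.5, -0.8, 0.2]
opening: 0.0418
```

```bash
python3 st.py
python3 - <<'E'
from h import *
s=robot.read_camera('scene')[:,:,::-1]
cv2.imwrite('pics/c2.png',cv2.resize(s[160:250,205:315],None,fx=6,fy=6,interpolation=2))
E
```

```text
t 2.95 pos [ 0.4758 -0.2003  0.1207] yaw 164.4 z [ 0.0152 -0.0097 -0.9998] F [ 0.47 -0.76  0.19] M [ 0.088 -0.165 -0.047] open 0.0418 q6 -1.8
```

View pics/c2.png

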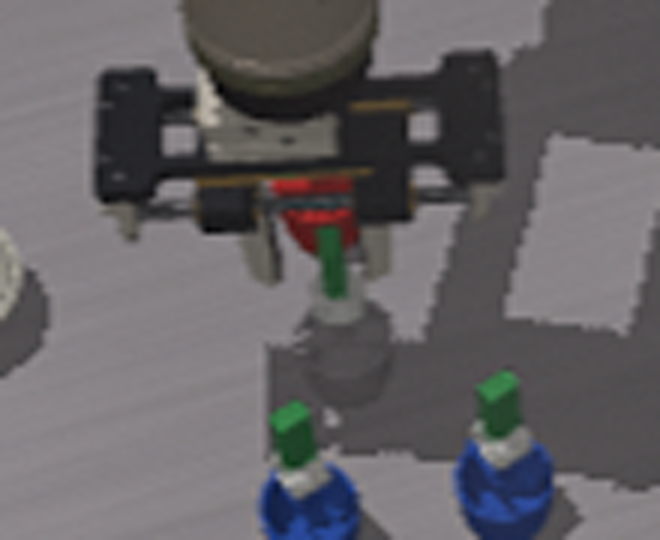

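```bash
cat > go.py <<'E'
# go.py x y z yaw [pitch of tool: tilt vector zx zy] -> correction in row units
import sys
from h import *
from scipy.spatial.transform import Rotation as Ro
a=[float(v) for v in sys.argv[1:]]
s=robot.read_state();R=cv2.Rodrigues(s['orientation'])[0]
print('t',round(s['t'],2),'pos',s['tool_pos'].round(4),'yaw',np.degrees(np.arctan2(R[1,0],R[0,0])).round(2),'z',R[:,2].round(4),'F',s['force'].round(2),'M',s['wrist_torque'].round(3),'open',round(s['opening'],4))
if len(a)>=4:
    yw=np.radians(a[3]);sl=np.radians(a[4]) if len(a)>4 else 0
    x=np.array([np.cos(yw)*np.cos(sl),np.sin(yw)*np.cos(sl),np.sin(sl)]);y=np.cross([0,0,-1],x);y/=np.linalg.norm(y);z=np.cross(x,y)
    Rt=np.c_[x,y,z];w=Ro.from_matrix(Rt@R.T).as_rotvec()
    print('need w',w.round(4),'d cm',((np.array(a[:3])-s['tool_pos'])*100).round(2))
E
python3 go.py .4715 -.194 .104 165
```

```text
t 3.0 pos [ 0.4763 -0.2006  0.1218] yaw 164.4 z [ 0.0161 -0.0103 -0.9998] F [ 0.71  0.05 -0.18] M [-0.021 -0.197 -0.08 ] open 0.042
need w [0.0102 0.0162 0.0104] d cm [-0.48  0.66 -1.78]
```

{"method": "send_rows", "body": {
  "series": [
    {"wx": 0.0097,"wy": 0.0152,"wz": 0,"dx": -0.43,"dy": 0.63,"dz": 0,"fingers": 140},
    {"wx": 0,"wy": 0,"wz": 0,"dx": 0,"dy": 0,"dz": -0.6,"fingers": 140},
    {"wx": 0,"wy": 0,"wz": 0,"dx": 0,"dy": 0,"dz": 0,"fingers": 140}
  ]
}}

```text
t: 3.25
tool_pos: [0.4732, -0.195, 0.119]
orientation: [0.428, 3.109, -0.002]
force: [-0.2, -0.9, -0.6]
opening: 0.042
```

```bash
python3 go.py .4715 -.194 .104 165
```

```text
t 3.25 pos [ 0.4732 -0.195   0.119 ] yaw 164.34 z [ 0.0032 -0.0017 -1.    ] F [-0.21 -0.93 -0.63] M [ 0.041 -0.175 -0.045] open 0.042
need w [0.0017 0.0033 0.0116] d cm [-0.17  0.1  -1.5 ]
```

{"method": "send_rows", "body": {
  "series": [
    {"wx": 0.002,"wy": 0.003,"wz": 0.012,"dx": -0.17,"dy": 0.1,"dz": -0.8,"fingers": 140},
    {"wx": 0,"wy": 0,"wz": 0,"dx": -0.02,"dy": 0.04,"dz": -0.6,"fingers": 140},
    {"wx": 0,"wy": 0,"wz": 0,"dx": 0,"dy": 0,"dz": -0.1,"fingers": 140}
  ]
}}

```text
t: 3.5
tool_pos: [0.4725, -0.194, 0.1048]
orientation: [0.406, 3.112, -0.001]
force: [0.3, 0.3, -0.5]
opening: 0.0417
```

```bash
python3 go.py .4715 -.194 .104 165
```

```text
t 3.5 pos [ 0.4725 -0.194   0.1048] yaw 165.13 z [ 0.0032 -0.0012 -1.    ] F [ 0.27  0.31 -0.46] M [ 0.002 -0.182 -0.001] open 0.0417
need w [ 0.0012  0.0032 -0.0022] d cm [-0.1  -0.   -0.08]
```

{"method": "send_rows", "body": {
  "series": [
    {"wx": 0.0012,"wy": 0.0032,"wz": 0,"dx": -0.1,"dy": 0,"dz": -0.08,"fingers": 200},
    {"wx": 0,"wy": 0,"wz": 0,"dx": 0,"dy": 0,"dz": 0,"fingers": 240},
    {"wx": 0,"wy": 0,"wz": 0,"dx": 0,"dy": 0,"dz": 0,"fingers": 255},
    {"wx": 0,"wy": 0,"wz": 0,"dx": 0,"dy": 0,"dz": 0,"fingers": 255},
    {"wx": 0,"wy": 0,"wz": 0,"dx": 0,"dy": 0,"dz": 0,"fingers": 255},
    {"wx": 0,"wy": 0,"wz": 0,"dx": 0,"dy": 0,"dz": 0,"fingers": 255}
  ],
  "newtons": 20
}}

```text
t: 4.0
tool_pos: [0.4708, -0.1936, 0.1029]
orientation: [-0.406, -3.113, -0.001]
force: [-0.4, -0.4, -0.7]
opening: 0.0121
```

```bash
python3 go.py .4715 -.194 .104 165
python3 - <<'E'
from h import *
s=robot.read_camera('scene')[:,:,::-1]
cv2.imwrite('pics/c3.png',cv2.resize(s[160:250,205:315],None,fx=6,fy=6,interpolation=2))
E
```

```text
t 4.0 pos [ 0.4708 -0.1936  0.1029] yaw 165.13 z [-1.9e-03  8.0e-04 -1.0e+00] F [-0.35 -0.44 -0.68] M [ 0.027 -0.163 -0.003] open 0.0121
need w [-0.0009 -0.0019 -0.0023] d cm [ 0.07 -0.04  0.11]
```

View pics/c3.png

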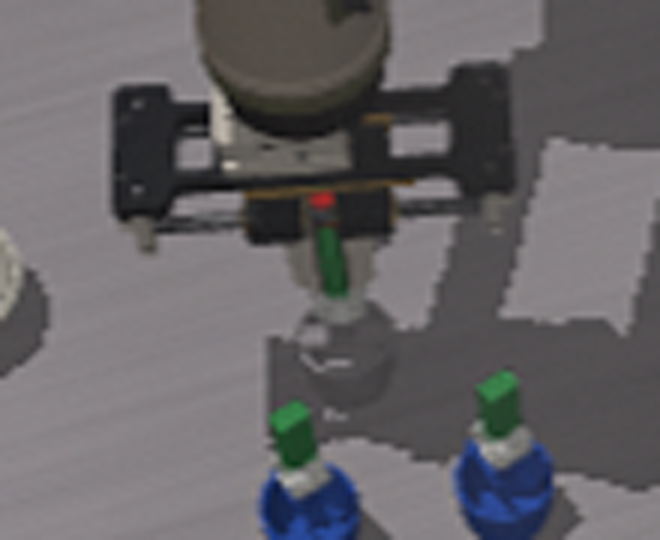

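{"method": "send_rows", "body": {
  "series": [
    {"wx": 0,"wy": 0,"wz": 0,"dx": 0,"dy": 0,"dz": 0.8,"fingers": 255},
    {"wx": 0,"wy": 0,"wz": 0,"dx": 0,"dy": 0,"dz": 1.5,"fingers": 255},
    {"wx": 0,"wy": 0,"wz": 0,"dx": 0,"dy": 0,"dz": 2,"fingers": 255},
    {"wx": 0,"wy": 0,"wz": 0,"dx": 0,"dy": 0,"dz": 2,"fingers": 255},
    {"wx": 0,"wy": 0,"wz": 0,"dx": 0,"dy": 0,"dz": 2,"fingers": 255},
    {"wx": 0,"wy": 0,"wz": 0,"dx": 0,"dy": 0,"dz": 2,"fingers": 255},
    {"wx": 0,"wy": 0,"wz": 0,"dx": 0,"dy": 0,"dz": 2,"fingers": 255},
    {"wx": 0,"wy": 0,"wz": 0,"dx": 0,"dy": 0,"dz": 2,"fingers": 255},
    {"wx": 0,"wy": 0,"wz": 0,"dx": 0,"dy": 0,"dz": 1.5,"fingers": 255},
    {"wx": 0,"wy": 0,"wz": 0,"dx": 0,"dy": 0,"dz": 0,"fingers": 255}
  ]
}}

```text
t: 4.88
tool_pos: [0.466, -0.191, 0.2688]
orientation: [-0.405, -3.106, -0.005]
force: [0.7, -0.6, -2.6]
opening: 0.0119
```

```bash
python3 go.py .529 -.028 .26 137
```

```text
t 4.88 pos [ 0.466  -0.191   0.2688] yaw 165.13 z [-0.0089  0.0047 -0.9999] F [ 0.66 -0.63 -2.61] M [ 0.036 -0.238 -0.047] open 0.0119
need w [-0.0068 -0.0076 -0.491 ] d cm [ 6.3  16.3  -0.88]
```

{"method": "send_rows", "body": {
  "series": [
    {"wx": -0.007,"wy": -0.008,"wz": -0.05,"dx": 0.65,"dy": 1.7,"dz": 0,"fingers": 255},
    {"wx": 0,"wy": 0,"wz": -0.05,"dx": 0.65,"dy": 1.7,"dz": 0,"fingers": 255},
    {"wx": 0,"wy": 0,"wz": -0.05,"dx": 0.65,"dy": 1.7,"dz": 0,"fingers": 255},
    {"wx": 0,"wy": 0,"wz": -0.05,"dx": 0.65,"dy": 1.7,"dz": 0,"fingers": 255},
    {"wx": 0,"wy": 0,"wz": -0.05,"dx": 0.65,"dy": 1.7,"dz": 0,"fingers": 255},
    {"wx": 0,"wy": 0,"wz": -0.05,"dx": 0.65,"dy": 1.7,"dz": 0,"fingers": 255},
    {"wx": 0,"wy": 0,"wz": -0.05,"dx": 0.65,"dy": 1.7,"dz": 0,"fingers": 255},
    {"wx": 0,"wy": 0,"wz": -0.05,"dx": 0.65,"dy": 1.7,"dz": 0,"fingers": 255},
    {"wx": 0,"wy": 0,"wz": -0.05,"dx": 0.65,"dy": 1.7,"dz": 0,"fingers": 255},
    {"wx": 0,"wy": 0,"wz": -0.04,"dx": 0.5,"dy": 1,"dz": 0,"fingers": 255},
    {"wx": 0,"wy": 0,"wz": 0,"dx": 0,"dy": 0,"dz": 0,"fingers": 255}
  ]
}}

```text
t: 5.8
tool_pos: [0.5277, -0.0207, 0.2615]
orientation: [-1.187, -2.899, 0.007]
force: [-0.2, 1.0, -2.5]
opening: 0.0117
```

```bash
python3 go.py .529 -.028 .20 137;  python3 - <<'E'
from h import *
t=robot.read_camera('top')[:,:,::-1];s=robot.read_camera('scene')[:,:,::-1]
cv2.imwrite('pics/t4.png',t);cv2.imwrite('pics/s4.png',s)
cv2.imwrite('pics/c4.png',np.hstack([cv2.resize(t[160:260,260:360],None,fx=4,fy=4,interpolation=2),cv2.resize(s[130:230,280:380],None,fx=4,fy=4,interpolation=2)]))
E
```

```text
t 5.8 pos [ 0.5277 -0.0207  0.2615] yaw 135.46 z [-1.020e-02 -4.000e-04 -9.999e-01] F [-0.2   0.97 -2.54] M [ 0.026 -0.079 -0.028] open 0.0117
need w [ 0.0005 -0.0102  0.0269] d cm [ 0.13 -0.73 -6.15]
```

View pics/c4.png

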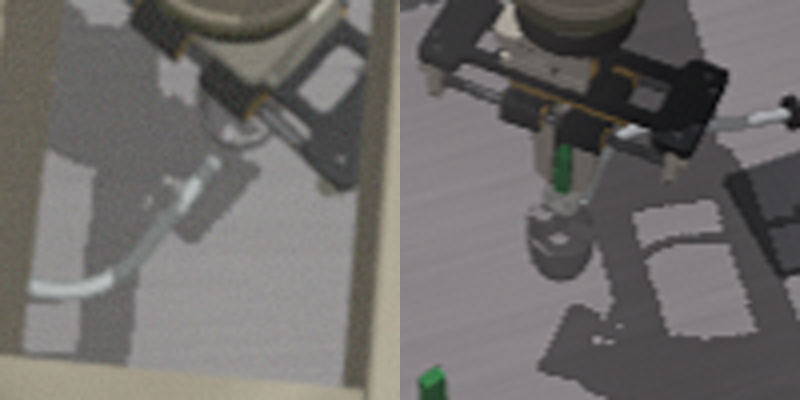

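Run:
```python
from h import *
t=cv2.imread('pics/top0.png').astype(np.float32);s=cv2.imread('pics/scene0.png').astype(np.float32)
d=np.load('cl.npz')
def prof(im,c,sel,up=-4.5):
    q=c[sel];m=q.mean(0);dv=np.linalg.svd(q-m)[2][0];
    if dv[0]<0:dv=-dv
    nn=np.array([-dv[1],dv[0]]);L=np.ptp((q-m)@dv)/2-1
    al=np.arange(-L,L,.5);a=np.arange(-5,5.01,.5)
    G=m+al[:,None,None]*dv+a[None,:,None]*nn
    G=G.astype(np.float32);pr=cv2.remap(im,G[...,0].copy(),G[...,1].copy(),cv2.INTER_LINEAR).mean(0)
    print('centre',m.round(2),'dir',dv.round(3),'n',nn.round(2));print(np.c_[a,pr.round(0)].T.astype(float).round(1))
tc,sc=d['tc'],d['sc']
prof(t,tc,(tc[:,0]>297))
prof(s,sc,(sc[:,1]>172))
prof(t,tc,(tc[:,0]>251)&(tc[:,0]<268))
prof(s,sc,(sc[:,0]>346)&(sc[:,0]<359))
prof(t,tc,(tc[:,0]>229)&(tc[:,0]<246))
prof(s,sc,(sc[:,0]>363)&(sc[:,0]<375))
print(np.linalg.norm(T.C-[.48,.01,.155]),np.linalg.norm(S.C-[.48,.01,.155]))
```

```text
centre [304.92 210.09] dir [ 0.625 -0.781] n [0.78 0.62]
[[ -5.   -4.5  -4.   -3.5  -3.   -2.5  -2.   -1.5  -1.   -0.5   0.    0.5
    1.    1.5   2.    2.5   3.    3.5   4.    4.5   5. ]
 [122.  120.  119.  120.  125.  133.  145.  159.  171.  179.  181.  178.
  170.  159.  151.  145.  144.  144.  145.  146.  146. ]
 [122.  120.  119.  121.  125.  133.  146.  160.  171.  179.  181.  178.
  171.  160.  151.  145.  143.  144.  144.  145.  145. ]
 [124.  121.  121.  122.  125.  132.  143.  156.  166.  174.  176.  173.
  165.  156.  149.  144.  144.  145.  147.  148.  148. ]]
centre [325.16 179.51] dir [ 0.375 -0.927] n [0.93 0.37]
[[ -5.   -4.5  -4.   -3.5  -3.   -2.5  -2.   -1.5  -1.   -0.5   0.    0.5
    1.    1.5   2.    2.5   3.    3.5   4.    4.5   5. ]
 [131.  131.  131.  131.  131.  130.  129.  134.  145.  155.  160.  157.
  144.  131.  124.  124.  127.  130.  131.  130.  130. ]
 [128.  128.  128.  128.  128.  127.  126.  131.  142.  152.  158.  154.
  142.  128.  121.  121.  124.  127.  127.  127.  127. ]
 [133.  133.  133.  133.  133.  132.  130.  134.  142.  151.  156.  152.

[... 1708 characters left out ...]
9.  163.  169.  173.  168.
  162.  143.  121.  101.   81.   77.   77.   83.   90. ]]
centre [368.98 158.79] dir [ 0.978 -0.208] n [0.21 0.98]
[[ -5.   -4.5  -4.   -3.5  -3.   -2.5  -2.   -1.5  -1.   -0.5   0.    0.5
    1.    1.5   2.    2.5   3.    3.5   4.    4.5   5. ]
 [133.  134.  133.  133.  132.  130.  128.  130.  141.  158.  165.  158.
  141.  121.  111.  117.  127.  132.  133.  132.  132. ]
 [130.  130.  130.  129.  128.  127.  125.  127.  138.  155.  162.  156.
  139.  119.  108.  114.  124.  128.  129.  129.  128. ]
 [135.  135.  135.  134.  133.  132.  130.  131.  140.  154.  160.  153.
  137.  118.  109.  117.  128.  133.  134.  134.  133. ]]
0.8871451558612642 1.319732124041491
```

Run:
```python
from h import *
def plane(C,m,d):
    n=np.cross(C.ray(m-5*d),C.ray(m+5*d));n/=np.linalg.norm(n);return n
def inter(tm,td,sm,sd):
    a=plane(T,tm,td);b=plane(S,sm,sd);d=np.cross(a,b);d/=np.linalg.norm(d);d*=-np.sign(d[1])
    p=np.linalg.lstsq(np.array([a,b,d]),np.array([a@T.C,b@S.C,0]),rcond=None)[0];return p,d
A=lambda *x:np.array(x,float)
segs={'free':(A(304.92,210.09),A(.625,-.781),A(325.16,179.51),A(.375,-.927)),
'h2':(A(259.64,228.82),A(.966,.258),A(352.5,160.29),A(1,-.01)),
'h1':(A(237.7,224.91),A(1,.021),A(368.98,158.79),A(.978,-.208))}
N=lambda d:A(-d[1],d[0])
for st,ss in((0,0),(0,.3),(-.3,.3)):
  for k,(tm,td,sm,sd) in segs.items():
    p,d=inter(tm+st*N(td),td,sm+ss*N(sd),sd)
    out=[]
    for y in {'free':(.04,-.004),'h2':(.144,.09),'h1':(.24,.148)}[k]:
        out.append((p+d*(y-p[1])/d[1]).round(4))
    print(st,ss,k,out,'head',np.degrees(np.arctan2(d[1],d[0])).round(1),'slope',np.degrees(np.arcsin(d[2])).round(1))
# tip & post clamp
print(T.onz((313.8,199.4),.154))
# foot plate corners from crop: top (195+53/6,190+143/6),(195+297/6,190+122/6),(195+308/6,190+362/6),(195+63/6,190+383/6)
c=[T.onz((195+u/6-.5,190+v/6-.5),.012) for u,v in((53,143),(297,122),(308,362),(63,383))]
print(np.round(c,4),np.mean(c,0))
```

```text
0 0 free [array([0.4486, 0.04  , 0.1594]), array([ 0.5013, -0.004 ,  0.1541])] head -39.9 slope -4.4
0 0 h2 [array([0.4467, 0.144 , 0.1546]), array([0.4297, 0.09  , 0.1561])] head -107.5 slope 1.5
0 0 h1 [array([0.4554, 0.24  , 0.1532]), array([0.4492, 0.148 , 0.1551])] head -93.9 slope 1.2
0 0.3 free [array([0.4493, 0.04  , 0.1564]), array([ 0.5019, -0.004 ,  0.1512])] head -39.9 slope -4.4
0 0.3 h2 [array([0.4469, 0.144 , 0.1532]), array([0.4298, 0.09  , 0.1547])] head -107.5 slope 1.5
0 0.3 h1 [array([0.4556, 0.24  , 0.1518]), array([0.4494, 0.148 , 0.1537])] head -93.9 slope 1.2
-0.3 0.3 free [array([0.4499, 0.04  , 0.1585]), array([ 0.5025, -0.004 ,  0.1533])] head -39.9 slope -4.3
-0.3 0.3 h2 [array([0.4475, 0.144 , 0.154 ]), array([0.4305, 0.09  , 0.1555])] head -107.5 slope 1.5
-0.3 0.3 h1 [array([0.4562, 0.24  , 0.1526]), array([0.45  , 0.148 , 0.1545])] head -93.9 slope 1.2
[ 0.5031424  -0.00638579  0.154     ]
[[0.5072 0.2935 0.012 ]
 [0.512  0.1838 0.012 ]
 [0.4043 0.1794 0.012 ]
 [0.3998 0.2872 0.012 ]] [0.45579126 0.23596161 0.012     ]
```

```bash
cat > hole.py <<'E'
# hole.py x y z yaw slope : target for hole centre (tool x axis heading yaw, slope up along tool x)
import sys
from h import *
from scipy.spatial.transform import Rotation as Ro
a=[float(v) for v in sys.argv[1:]]
s=robot.read_state();R=cv2.Rodrigues(s['orientation'])[0]
h=s['tool_pos']+R[:,2]*.0179
print('t',round(s['t'],2),'hole',(h*1000).round(1),'yaw',np.degrees(np.arctan2(R[1,0],R[0,0])).round(2),'slope',np.degrees(np.arcsin(R[2,0])).round(2),'roll',np.degrees(np.arcsin(R[2,1])).round(2),'F',s['force'].round(2),'Ft xyz',(R.T@s['force']).round(2),'Mt',(R.T@s['wrist_torque']).round(3),'open',round(s['opening'],4))
if len(a)>=5:
    yw=np.radians(a[3]);sl=np.radians(a[4])
    x=np.array([np.cos(yw)*np.cos(sl),np.sin(yw)*np.cos(sl),np.sin(sl)]);y=np.cross([0,0,-1],x);y/=np.linalg.norm(y);z=np.cross(x,y)
    Rt=np.c_[x,y,z];w=Ro.from_matrix(Rt@R.T).as_rotvec()
    tcp=np.array(a[:3])/1000-Rt[:,2]*.0179
    print('need w',w.round(4),'d cm',((tcp-s['tool_pos'])*100).round(2))
E
python3 hole.py 525 -26 149.5 140 3.5
```

```text
t 5.9 hole [526.9 -22.4 243.6] yaw 135.6 slope 0.39 roll -0.49 F [-0.36 -0.17 -2.44] Ft xyz [ 0.12 -0.35  2.44] Mt [-0.074 -0.08  -0.013] open 0.0117
need w [0.0429 0.0345 0.0765] d cm [-0.13 -0.43 -9.42]
```

{"method": "send_rows", "body": {
  "series": [
    {"wx": 0.02,"wy": 0.017,"wz": 0.04,"dx": 0.1,"dy": -0.5,"dz": -1.2,"fingers": 255},
    {"wx": 0.022,"wy": 0.017,"wz": 0.036,"dx": 0,"dy": 0,"dz": -1.5,"fingers": 255},
    {"wx": 0,"wy": 0,"wz": 0,"dx": 0,"dy": 0,"dz": -1.5,"fingers": 255},
    {"wx": 0,"wy": 0,"wz": 0,"dx": 0,"dy": 0,"dz": -1.5,"fingers": 255},
    {"wx": 0,"wy": 0,"wz": 0,"dx": 0,"dy": 0,"dz": -0.8,"fingers": 255},
    {"wx": 0,"wy": 0,"wz": 0,"dx": 0,"dy": 0,"dz": 0,"fingers": 255}
  ]
}}

```text
t: 6.4
tool_pos: [0.5264, -0.0329, 0.194]
orientation: [-1.044, -2.903, -0.031]
force: [-1.0, -0.1, -2.5]
opening: 0.0119
```

```bash
python3 hole.py 525 -26 149.5 140 3.5
```

```text
t 6.4 hole [525.6 -32.2 176.2] yaw 140.45 slope 3.45 roll -0.01 F [-0.97 -0.12 -2.47] Ft xyz [ 0.52 -0.71  2.51] Mt [-0.042 -0.137  0.025] open 0.0119
need w [ 0.0007  0.0006 -0.0078] d cm [-0.06  0.62 -2.67]
```

{"method": "send_rows", "body": {
  "series": [
    {"wx": 0,"wy": 0,"wz": -0.004,"dx": 0,"dy": 0.4,"dz": -0.8,"fingers": 255},
    {"wx": 0,"wy": 0,"wz": -0.004,"dx": 0,"dy": 0.3,"dz": -0.8,"fingers": 255},
    {"wx": 0,"wy": 0,"wz": 0,"dx": 0,"dy": 0.1,"dz": -0.6,"fingers": 255},
    {"wx": 0,"wy": 0,"wz": 0,"dx": 0,"dy": 0,"dz": 0,"fingers": 255}
  ]
}}

```text
t: 6.73
tool_pos: [0.5265, -0.0256, 0.1716]
orientation: [-1.058, -2.9, -0.032]
force: [0.8, -0.3, -1.8]
opening: 0.0118
```

```bash
python3 hole.py 525 -26 149.5 140 3.5;python3 - <<'E'
from h import *
t=robot.read_camera('top')[:,:,::-1];s=robot.read_camera('scene')[:,:,::-1]
cv2.imwrite('pics/t5.png',t);cv2.imwrite('pics/s5.png',s)
cv2.imwrite('pics/c5.png',np.hstack([cv2.resize(t[175:245,270:340],None,fx=5.7,fy=5.7,interpolation=2),cv2.resize(s[150:220,290:360],None,fx=5.7,fy=5.7,interpolation=2)]))
E
```

```text
t 6.73 hole [525.7 -24.9 153.7] yaw 139.91 slope 3.34 roll 0.03 F [ 0.83 -0.27 -1.79] Ft xyz [-0.91  0.33  1.74] Mt [-0.099 -0.182  0.   ] open 0.0118
need w [0.0014 0.0024 0.0016] d cm [-0.07 -0.11 -0.42]
```

View pics/c5.png

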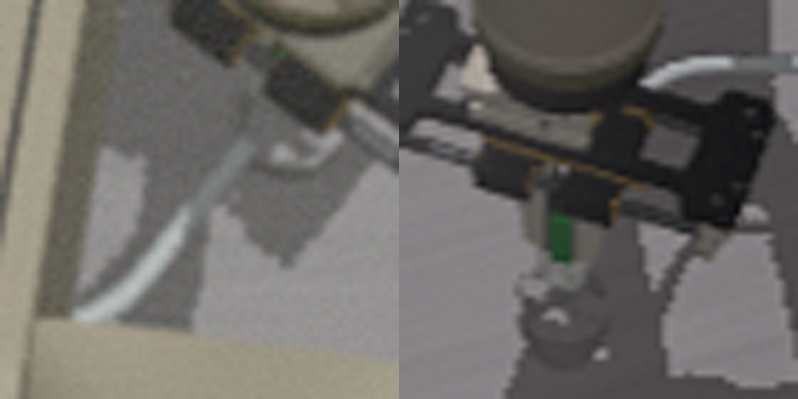

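```bash
python3 hole.py 515.2 -14.9 150.5 140 3.5
```

```text
t 6.83 hole [526.4 -25.1 155. ] yaw 139.92 slope 3.27 roll 0.06 F [-0.27  0.63 -1.95] Ft xyz [0.5  0.31 1.98] Mt [-0.076 -0.147 -0.011] open 0.0115
need w [0.0017 0.0038 0.0015] d cm [-1.11  1.01 -0.45]
```

{"method": "send_rows", "body": {
  "series": [
    {"wx": 0,"wy": 0,"wz": 0,"dx": -0.3,"dy": 0.25,"dz": -0.2,"fingers": 255},
    {"wx": 0,"wy": 0,"wz": 0,"dx": -0.3,"dy": 0.3,"dz": -0.1,"fingers": 255},
    {"wx": 0,"wy": 0,"wz": 0,"dx": -0.3,"dy": 0.3,"dz": 0,"fingers": 255},
    {"wx": 0,"wy": 0,"wz": 0,"dx": 0,"dy": 0,"dz": 0,"fingers": 255}
  ]
}}

```text
t: 7.17
tool_pos: [0.5184, -0.0164, 0.1715]
orientation: [-1.058, -2.904, -0.033]
force: [0.2, -0.4, -2.8]
opening: 0.0118
```

```bash
python3 hole.py 515.2 -14.9 150.5 140 3.5
```

```text
t 7.17 hole [517.7 -15.7 153.6] yaw 139.95 slope 3.13 roll 0.15 F [ 0.21 -0.4  -2.79] Ft xyz [-0.57 -0.17  2.76] Mt [-0.113 -0.216 -0.036] open 0.0118
need w [0.0021 0.0066 0.001 ] d cm [-0.23  0.08 -0.31]
```

{"method": "send_rows", "body": {
  "series": [
    {"wx": 0.002,"wy": 0.006,"wz": 0,"dx": -0.23,"dy": 0.08,"dz": -0.35,"fingers": 255},
    {"wx": 0,"wy": 0,"wz": 0,"dx": 0,"dy": 0,"dz": 0,"fingers": 255}
  ]
}}

```text
t: 7.33
tool_pos: [0.5159, -0.0152, 0.1684]
orientation: [-1.056, -2.899, -0.033]
force: [-0.0, 0.3, -2.4]
opening: 0.0117
```

```bash
python3 hole.py 512 -12.3 150.7 140 3.5
```

```text
t 7.33 hole [515.1 -14.5 150.5] yaw 139.98 slope 3.44 roll 0.04 F [-0.04  0.3  -2.44] Ft xyz [0.08 0.2  2.45] Mt [-0.026 -0.183 -0.   ] open 0.0117
need w [0.0001 0.0013 0.0004] d cm [-0.31  0.22  0.02]
```

{"method": "send_rows", "body": {
  "series": [
    {"wx": 0,"wy": 0.001,"wz": 0,"dx": -0.14,"dy": 0.09,"dz": 0.01,"fingers": 255},
    {"wx": 0,"wy": 0,"wz": 0,"dx": -0.13,"dy": 0.09,"dz": 0.01,"fingers": 255},
    {"wx": 0,"wy": 0,"wz": 0,"dx": -0.12,"dy": 0.1,"dz": 0.01,"fingers": 255}
  ]
}}

```text
t: 7.58
tool_pos: [0.5119, -0.0124, 0.1687]
orientation: [-1.056, -2.898, -0.032]
force: [0.4, 0.7, -3.0]
opening: 0.0118
```

```bash
python3 hole.py 508.3 -9.1 150.9 140 3.5
```

```text
t 7.58 hole [511.1 -11.7 150.8] yaw 139.96 slope 3.48 roll -0.0 F [ 0.38  0.68 -2.96] Ft xyz [-0.03  0.76  2.96] Mt [-0.091 -0.163 -0.052] open 0.0118
need w [0.0002 0.0002 0.0006] d cm [-0.28  0.26  0.01]
```

{"method": "send_rows", "body": {
  "series": [
    {"wx": 0,"wy": 0,"wz": 0,"dx": -0.1,"dy": 0.1,"dz": 0.01,"fingers": 255},
    {"wx": 0,"wy": 0,"wz": 0,"dx": -0.1,"dy": 0.1,"dz": 0.01,"fingers": 255},
    {"wx": 0,"wy": 0,"wz": 0,"dx": -0.12,"dy": 0.1,"dz": 0.01,"fingers": 255}
  ]
}}

```text
t: 7.83
tool_pos: [0.5084, -0.0092, 0.1691]
orientation: [-1.056, -2.898, -0.032]
force: [-0.0, 0.9, -2.4]
opening: 0.0118
```

```bash
python3 hole.py 505.3 -6.5 151.2 140 3.5
```

```text
t 7.83 hole [507.6  -8.5 151.2] yaw 139.95 slope 3.48 roll -0.0 F [-0.04  0.86 -2.35] Ft xyz [0.44 0.63 2.38] Mt [-0.03  -0.139  0.038] open 0.0118
need w [0.0003 0.0003 0.0009] d cm [-0.23  0.2   0.  ]
```

Run:
```python
from h import *
t=robot.read_camera('top')[:,:,::-1];s=robot.read_camera('scene')[:,:,::-1]
cv2.imwrite('pics/c6.png',np.hstack([cv2.resize(t[185:235,275:325],None,fx=8,fy=8,interpolation=2),cv2.resize(s[160:210,295:345],None,fx=8,fy=8,interpolation=2)]))
```

```text
(no output)
```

View pics/c6.png

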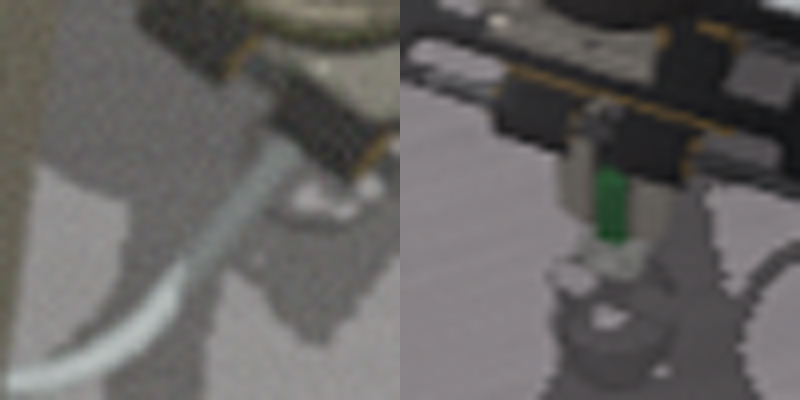

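{"method": "send_rows", "body": {
  "series": [
    {"wx": 0,"wy": 0,"wz": 0,"dx": -0.11,"dy": 0.09,"dz": 0.01,"fingers": 255},
    {"wx": 0,"wy": 0,"wz": 0,"dx": -0.11,"dy": 0.1,"dz": 0.01,"fingers": 255},
    {"wx": 0,"wy": 0,"wz": 0,"dx": -0.11,"dy": 0.1,"dz": 0.01,"fingers": 255}
  ]
}}

```text
t: 8.18
tool_pos: [0.505, -0.0062, 0.1694]
orientation: [-1.056, -2.898, -0.032]
force: [0.5, -0.5, -2.1]
opening: 0.0122
```

```bash
python3 hole.py 502.2 -4 151.5 140 3.5
```

```text
t 8.18 hole [504.2  -5.5 151.6] yaw 139.95 slope 3.47 roll 0.01 F [ 0.53 -0.51 -2.1 ] Ft xyz [-0.86 -0.04  2.06] Mt [-0.08  -0.17  -0.026] open 0.0122
need w [0.0003 0.0005 0.0008] d cm [-0.2   0.15 -0.01]
```

{"method": "send_rows", "body": {
  "series": [
    {"wx": 0,"wy": 0,"wz": 0,"dx": -0.14,"dy": 0.11,"dz": 0.01,"fingers": 255},
    {"wx": 0,"wy": 0,"wz": 0,"dx": -0.14,"dy": 0.11,"dz": 0.01,"fingers": 255},
    {"wx": 0,"wy": 0,"wz": 0,"dx": -0.14,"dy": 0.11,"dz": 0.01,"fingers": 255},
    {"wx": 0,"wy": 0,"wz": 0,"dx": -0.14,"dy": 0.11,"dz": 0.01,"fingers": 255}
  ]
}}

```text
t: 8.52
tool_pos: [0.4988, -0.0013, 0.1698]
orientation: [-1.056, -2.898, -0.032]
force: [0.4, 0.3, -3.2]
opening: 0.0117
```

```bash
python3 hole.py 495 2.1 152 140 3.5
```

```text
t 8.52 hole [497.9  -0.6 152. ] yaw 139.95 slope 3.47 roll -0.0 F [ 0.37  0.3  -3.21] Ft xyz [-0.29  0.46  3.2 ] Mt [-0.121 -0.175 -0.016] open 0.0117
need w [0.0003 0.0003 0.0009] d cm [-0.29  0.27  0.  ]
```

{"method": "send_rows", "body": {
  "series": [
    {"wx": 0,"wy": 0,"wz": 0,"dx": -0.19,"dy": 0.18,"dz": 0.01,"fingers": 255},
    {"wx": 0,"wy": 0,"wz": 0,"dx": -0.19,"dy": 0.17,"dz": 0.01,"fingers": 255},
    {"wx": 0,"wy": 0,"wz": 0,"dx": -0.2,"dy": 0.17,"dz": 0.015,"fingers": 255},
    {"wx": 0,"wy": 0,"wz": 0,"dx": -0.2,"dy": 0.17,"dz": 0.015,"fingers": 255},
    {"wx": 0,"wy": 0,"wz": 0,"dx": -0.1,"dy": 0.08,"dz": 0,"fingers": 255}
  ]
}}

```text
t: 8.93
tool_pos: [0.4888, 0.0074, 0.1704]
orientation: [-1.056, -2.898, -0.032]
force: [0.8, 0.2, -3.3]
opening: 0.0117
```

```bash
python3 hole.py 487 8.7 152.8 140 3.5
```

```text
t 8.93 hole [488.    8.1 152.5] yaw 139.96 slope 3.48 roll -0.0 F [ 0.76  0.23 -3.33] Ft xyz [-0.63  0.66  3.3 ] Mt [-0.09  -0.194 -0.035] open 0.0117
need w [0.0003 0.0002 0.0007] d cm [-0.1   0.06  0.03]
```

{"method": "send_rows", "body": {
  "series": [
    {"wx": 0,"wy": 0,"wz": 0,"dx": 0,"dy": 0,"dz": 0.12,"fingers": 255},
    {"wx": 0,"wy": 0,"wz": 0,"dx": 0,"dy": 0,"dz": 0.05,"fingers": 255}
  ]
}}

```text
t: 9.1
tool_pos: [0.4884, 0.0077, 0.172]
orientation: [-1.055, -2.898, -0.032]
force: [0.6, -1.1, -4.4]
opening: 0.0117
```

```bash
python3 hole.py
```

```text
t 9.1 hole [487.5   8.4 154.1] yaw 139.98 slope 3.49 roll -0.01 F [ 0.59 -1.09 -4.37] Ft xyz [-1.42 -0.45  4.29] Mt [-0.075 -0.266 -0.042] open 0.0117
```

{"method": "send_rows", "body": {
  "series": [
    {"wx": 0,"wy": 0,"wz": 0,"dx": 0,"dy": 0,"dz": -0.2,"fingers": 255},
    {"wx": 0,"wy": 0,"wz": 0,"dx": 0,"dy": 0,"dz": -0.12,"fingers": 255}
  ]
}}

```text
t: 9.27
tool_pos: [0.4887, 0.0076, 0.1691]
orientation: [-1.055, -2.899, -0.032]
force: [-0.9, 0.1, -2.5]
opening: 0.0117
```

```bash
python3 hole.py
```

```text
t 9.27 hole [487.8   8.3 151.2] yaw 139.98 slope 3.45 roll 0.01 F [-0.88  0.07 -2.48] Ft xyz [ 0.57 -0.51  2.52] Mt [-0.077 -0.145 -0.042] open 0.0117
```

{"method": "send_rows", "body": {
  "series": [
    {"wx": 0,"wy": 0,"wz": 0,"dx": 0,"dy": 0,"dz": -0.08,"fingers": 255},
    {"wx": 0,"wy": 0,"wz": 0,"dx": 0,"dy": 0,"dz": -0.06,"fingers": 255}
  ]
}}

```text
t: 9.43
tool_pos: [0.4887, 0.0075, 0.1674]
orientation: [-1.056, -2.898, -0.032]
force: [-0.3, 0.0, -1.4]
opening: 0.0117
```

```bash
python3 hole.py
```

```text
t 9.43 hole [487.9   8.2 149.5] yaw 139.97 slope 3.46 roll 0.01 F [-0.26  0.05 -1.36] Ft xyz [ 0.15 -0.13  1.37] Mt [-0.128 -0.146 -0.024] open 0.0117
```

{"method": "send_rows", "body": {
  "series": [
    {"wx": 0,"wy": 0,"wz": 0,"dx": -0.1,"dy": 0.09,"dz": 0.2,"fingers": 255},
    {"wx": 0,"wy": 0,"wz": 0,"dx": -0.2,"dy": 0.17,"dz": 0.03,"fingers": 255},
    {"wx": 0,"wy": 0,"wz": 0,"dx": -0.2,"dy": 0.17,"dz": 0.015,"fingers": 255},
    {"wx": 0,"wy": 0,"wz": 0,"dx": -0.2,"dy": 0.17,"dz": 0.015,"fingers": 255},
    {"wx": 0,"wy": 0,"wz": 0,"dx": -0.1,"dy": 0.08,"dz": 0,"fingers": 255}
  ]
}}

```text
t: 9.85
tool_pos: [0.4801, 0.0147, 0.1701]
orientation: [-1.056, -2.898, -0.032]
force: [-0.5, -0.0, -4.0]
opening: 0.0118
```

```bash
python3 hole.py 479.2 15.2 152.5 140 3.5
```

```text
t 9.85 hole [479.3  15.4 152.2] yaw 139.94 slope 3.48 roll -0.0 F [-0.45 -0.01 -4.03] Ft xyz [ 0.09 -0.3   4.04] Mt [-0.098 -0.127 -0.   ] open 0.0118
need w [0.0002 0.0002 0.001 ] d cm [-0.01 -0.02  0.03]
```

{"method": "send_rows", "body": {
  "series": [
    {"wx": 0,"wy": 0,"wz": 0,"dx": -0.2,"dy": 0.17,"dz": -0.04,"fingers": 255},
    {"wx": 0,"wy": 0,"wz": 0,"dx": -0.2,"dy": 0.17,"dz": 0.01,"fingers": 255},
    {"wx": 0,"wy": 0,"wz": 0,"dx": -0.2,"dy": 0.17,"dz": 0.01,"fingers": 255},
    {"wx": 0,"wy": 0,"wz": 0,"dx": -0.2,"dy": 0.17,"dz": 0.01,"fingers": 255},
    {"wx": 0,"wy": 0,"wz": 0,"dx": -0.1,"dy": 0.08,"dz": 0,"fingers": 255}
  ]
}}

```text
t: 10.27
tool_pos: [0.47, 0.0234, 0.1701]
orientation: [-1.056, -2.898, -0.032]
force: [-0.2, 0.3, -2.3]
opening: 0.012
```

```bash
python3 hole.py 471 22 152.5 140 3.5
python3 - <<'E'
import numpy as np
r=np.load('rail3d.npy');print((r[(r[:,1]>.02)&(r[:,1]<.11)][:,:3]*1000).round(1))
E
```

```text
t 10.27 hole [469.2  24.1 152.3] yaw 139.96 slope 3.46 roll 0.01 F [-0.22  0.3  -2.25] Ft xyz [0.23 0.09 2.27] Mt [-0.093 -0.188 -0.018] open 0.012
need w [0.0002 0.0007 0.0007] d cm [ 0.18 -0.21  0.02]
[[435.3 107.7 155.7]
 [434.  103.7 155.8]
 [433.1 100.5 155.9]
 [431.9  97.1 155.8]
 [431.4  93.4 156.5]
 [430.5  90.1 156.6]
 [430.2  86.6 157.1]
 [430.3  83.1 157.3]
 [430.2  79.7 157. ]
 [430.5  76.3 157.8]
 [430.5  73.2 157.6]
 [431.2  69.2 157.6]
 [432.2  66.2 157.5]
 [433.8  62.  157.4]
 [435.2  58.6 157.1]
 [436.9  55.5 157.1]
 [438.7  52.5 157.1]
 [441.2  48.3 156.4]
 [444.4  44.7 157.4]
 [447.8  41.3 158.1]
 [451.7  37.7 157.4]
 [455.8  34.2 157.5]
 [459.5  31.  158.1]
 [464.3  27.  157.7]
 [468.3  23.6 156.8]]
```

```bash
cat > path.py <<'E'
import numpy as np
u=lambda a:np.array([np.cos(np.radians(a)),np.sin(np.radians(a))])
hf,h2,h1=140.1,72.5,86.1   # inward headings
pf=np.array([502.2,-4.]);p2=np.array([447.,144.]);R=60.
# inward: along free heading 140.1, turning right (clockwise) to 72.5
A=np.c_[u(hf),-u(h2)];k=np.linalg.solve(A,p2-pf);V=pf+k[0]*u(hf)
tl=R*np.tan(np.radians((hf-h2)/2));a=V-tl*u(hf);b=V+tl*u(h2);c=a+R*u(hf-90)
k1=np.array([450.,150.])
def at(s):  # s from arc start (mm); s<0 on free leg
    L=R*np.radians(hf-h2)
    if s<0:p=a+s*u(hf);yaw=hf
    elif s<L:yaw=hf-np.degrees(s/R);p=c+R*u(yaw+90)
    else:
        q=b+(s-L)*u(h2);yaw=h2;p=q
        Lk=L+55
        if s>Lk:p=b+55*u(h2)+(s-Lk)*u(h1);yaw=h1
    z=np.interp(s,[-66,-48,0,35,71,126,165],[150.7,151.8,154.2,154.1,153,151.8,150.9])
    sl=np.interp(s,[-5,10,60,75],[3.5,1.5,-1.2,-1.3])
    return p,yaw,z,sl
if __name__=='__main__':
    print('V',V,'a',a,'b',b,'c',c)
    for s in list(np.arange(-24,184,6)):
        p,y,z,sl=at(s);print(s,p.round(1),round(y,1),round(z,1),round(sl,1))
E
python3 path.py
```

```text
V [421.58766593  63.40237336] a [452.40200431  37.63758731] b [433.66596515 101.70984439] c [490.8889822   83.66749642]
-24 [470.8  22.2] 140.1 153.0 3.5
-18 [466.2  26.1] 140.1 153.3 3.5
-12 [461.6  29.9] 140.1 153.6 3.5
-6 [457.   33.8] 140.1 153.9 3.5
0 [452.4  37.6] 140.1 154.2 2.8
6 [448.   41.7] 134.4 154.2 2.0
12 [444.   46.2] 128.6 154.2 1.4
18 [440.5  51.1] 122.9 154.1 1.1
24 [437.5  56.3] 117.2 154.1 0.7
30 [435.   61.7] 111.5 154.1 0.4
36 [433.1  67.4] 105.7 154.1 0.1
42 [431.8  73.3] 100.0 153.9 -0.2
48 [431.1  79.2] 94.3 153.7 -0.6
54 [430.9  85.2] 88.5 153.5 -0.9
60 [431.4  91.2] 82.8 153.3 -1.2
66 [432.4  97.1] 77.1 153.2 -1.2
72 [434.  102.9] 72.5 153.0 -1.3
78 [435.8 108.6] 72.5 152.8 -1.3
84 [437.6 114.3] 72.5 152.7 -1.3
90 [439.4 120. ] 72.5 152.6 -1.3
96 [441.2 125.8] 72.5 152.5 -1.3
102 [443.1 131.5] 72.5 152.3 -1.3
108 [444.9 137.2] 72.5 152.2 -1.3
114 [446.7 142.9] 72.5 152.1 -1.3
120 [448.5 148.6] 72.5 151.9 -1.3
126 [450.2 154.4] 86.1 151.8 -1.3
132 [450.6 160.4] 86.1 151.7 -1.3
138 [451.  166.3] 86.1 151.5 -1.3
144 [451.4 172.3] 86.1 151.4 -1.3
150 [451.9 178.3] 86.1 151.2 -1.3
156 [452.3 184.3] 86.1 151.1 -1.3
162 [452.7 190.3] 86.1 151.0 -1.3
168 [453.1 196.3] 86.1 150.9 -1.3
174 [453.5 202.3] 86.1 150.9 -1.3
180 [453.9 208.2] 86.1 150.9 -1.3
```

```bash
cat > nx.py <<'E'
# nx.py step n : current state vs path and deltas for next n rows
import sys
from h import *
from path import at
from scipy.spatial.transform import Rotation as Ro
st=float(sys.argv[1]);n=int(sys.argv[2]);oz=float(sys.argv[3]) if len(sys.argv)>3 else 0;on=float(sys.argv[4]) if len(sys.argv)>4 else 0
s=robot.read_state();R=cv2.Rodrigues(s['orientation'])[0];h=(s['tool_pos']+R[:,2]*.0179)*1000
S=np.arange(-70,200,.25);D=[np.hypot(*(at(q)[0]-h[:2])) for q in S];s0=S[int(np.argmin(D))]
p,yw,z,sl=at(s0);nrm=np.array([-np.sin(np.radians(yw)),np.cos(np.radians(yw))])  # left of travel
print('t',round(s['t'],2),'hole',h.round(1),'s',s0,'left err',((h[:2]-p)@nrm).round(2),'z err',(h[2]-z).round(2),'yaw',np.degrees(np.arctan2(R[1,0],R[0,0])).round(1),'slope',np.degrees(np.arcsin(R[2,0])).round(1),'roll',np.degrees(np.arcsin(R[2,1])).round(1))
yy=R[:,0].copy();yy[2]=0;yy/=np.linalg.norm(yy);lf=np.array([-yy[1],yy[0],0])
F=s['force'];print('F along %.1f left %.1f up %.1f (free -2.4)'%(F@yy,F@lf,F[2]),'Mt',(R.T@s['wrist_torque']).round(2),'open',round(s['opening']*1000,1))
P=s['tool_pos'];Rc=R
for i in range(1,n+1):
    p,yw,z,sl=at(s0+st*i);yw,sl=np.radians([yw,sl])
    x=np.array([np.cos(yw)*np.cos(sl),np.sin(yw)*np.cos(sl),np.sin(sl)]);y=np.cross([0,0,-1],x);y/=np.linalg.norm(y);Rt=np.c_[x,y,np.cross(x,y)]
    lft=np.array([-np.sin(yw),np.cos(yw)])
    p=p+on*lft
    t=np.r_[p,z+oz]/1000-Rt[:,2]*.0179
    print('w',Ro.from_matrix(Rt@Rc.T).as_rotvec().round(3),'d',((t-P)*100).round(2));P=t;Rc=Rt
E
python3 nx.py 3 5
```

```text
t 10.27 hole [469.2  24.1 152.3] s -21.5 left err -0.38 z err -0.87 yaw 140.0 slope 3.5 roll 0.0
F along 0.4 left -0.1 up -2.3 (free -2.4) Mt [-0.09 -0.19 -0.02] open 12.0
w [0.    0.001 0.002] d [-0.26  0.17  0.1 ]
w [0. 0. 0.] d [-0.23  0.19  0.01]
w [0. 0. 0.] d [-0.23  0.19  0.02]
w [0. 0. 0.] d [-0.23  0.19  0.02]
w [0. 0. 0.] d [-0.23  0.19  0.02]
```

{"method": "send_rows", "body": {
  "series": [
    {"wx": 0,"wy": 0,"wz": 0,"dx": -0.25,"dy": 0.18,"dz": 0.05,"fingers": 255},
    {"wx": 0,"wy": 0,"wz": 0,"dx": -0.23,"dy": 0.19,"dz": 0.02,"fingers": 255},
    {"wx": 0,"wy": 0,"wz": 0,"dx": -0.23,"dy": 0.19,"dz": 0.02,"fingers": 255},
    {"wx": 0,"wy": 0,"wz": 0,"dx": -0.2,"dy": 0.16,"dz": 0.02,"fingers": 255}
  ]
}}

```text
t: 10.6
tool_pos: [0.46, 0.0312, 0.1713]
orientation: [-1.056, -2.898, -0.032]
force: [0.5, 0.7, -2.6]
opening: 0.0121
```

```bash
python3 nx.py 3 5
```

```text
t 10.6 hole [459.2  31.9 153.4] s -8.75 left err 0.03 z err -0.32 yaw 140.0 slope 3.5 roll 0.0
F along 0.1 left -0.8 up -2.6 (free -2.4) Mt [-0.12 -0.21 -0.01] open 12.1
w [0.    0.001 0.003] d [-0.24  0.2   0.05]
w [-0.003 -0.004  0.   ] d [-0.24  0.2   0.02]
w [-0.004 -0.005 -0.004] d [-0.24  0.2   0.01]
w [-0.005 -0.005 -0.05 ] d [-0.24  0.2  -0.  ]
w [-0.005 -0.005 -0.05 ] d [-0.23  0.22 -0.  ]
```

{"method": "send_rows", "body": {
  "series": [
    {"wx": 0,"wy": 0,"wz": 0,"dx": -0.24,"dy": 0.2,"dz": 0.03,"fingers": 255},
    {"wx": -0.003,"wy": -0.004,"wz": -0.01,"dx": -0.24,"dy": 0.2,"dz": 0.01,"fingers": 255},
    {"wx": -0.004,"wy": -0.005,"wz": -0.02,"dx": -0.24,"dy": 0.2,"dz": 0.01,"fingers": 255},
    {"wx": -0.005,"wy": -0.005,"wz": -0.04,"dx": -0.2,"dy": 0.18,"dz": 0,"fingers": 255}
  ]
}}

```text
t: 10.93
tool_pos: [0.4499, 0.0397, 0.1719]
orientation: [-1.167, -2.876, -0.025]
force: [0.3, 0.2, -2.3]
opening: 0.0117
```

```bash
python3 nx.py 3 5
```

```text
t 10.93 hole [449.4  40.3 154. ] s 4.0 left err 0.04 z err -0.16 yaw 135.8 slope 2.4 roll 0.0
F along -0.1 left -0.4 up -2.3 (free -2.4) Mt [-0.07 -0.16  0.09] open 11.7
w [-0.006 -0.005 -0.042] d [-0.22  0.23  0.02]
w [-0.005 -0.005 -0.05 ] d [-0.21  0.23 -0.  ]
w [-0.002 -0.002 -0.05 ] d [-0.19  0.24 -0.  ]
w [-0.002 -0.002 -0.05 ] d [-0.18  0.24 -0.  ]
w [-0.002 -0.002 -0.05 ] d [-0.17  0.25 -0.  ]
```

Tracking is close and the forces are light, so I'm going into the bend.

{"method": "send_rows", "body": {
  "series": [
    {"wx": -0.006,"wy": -0.005,"wz": -0.045,"dx": -0.22,"dy": 0.23,"dz": 0.01,"fingers": 255},
    {"wx": -0.005,"wy": -0.005,"wz": -0.05,"dx": -0.21,"dy": 0.23,"dz": 0,"fingers": 255},
    {"wx": -0.002,"wy": -0.002,"wz": -0.05,"dx": -0.19,"dy": 0.24,"dz": 0,"fingers": 255}
  ]
}}

```text
t: 11.18
tool_pos: [0.4428, 0.0474, 0.172]
orientation: [-1.393, -2.795, -0.017]
force: [-0.8, 0.4, -2.8]
opening: 0.0118
```

```bash
python3 nx.py 3 5
```

```text
t 11.18 hole [442.6  47.7 154.1] s 14.0 left err 0.21 z err -0.05 yaw 127.0 slope 1.2 roll 0.1
F along 0.8 left 0.4 up -2.8 (free -2.4) Mt [-0.08 -0.16 -0.02] open 11.8
w [-0.002 -0.    -0.055] d [-0.16  0.26  0.  ]
w [-0.002 -0.002 -0.05 ] d [-0.16  0.26 -0.  ]
w [-0.002 -0.001 -0.05 ] d [-0.15  0.26 -0.  ]
w [-0.003 -0.001 -0.05 ] d [-0.14  0.27 -0.  ]
w [-0.003 -0.001 -0.05 ] d [-0.12  0.28 -0.  ]
```

{"method": "send_rows", "body": {
  "series": [
    {"wx": -0.002,"wy": 0,"wz": -0.055,"dx": -0.16,"dy": 0.25,"dz": 0,"fingers": 255},
    {"wx": -0.002,"wy": -0.002,"wz": -0.05,"dx": -0.15,"dy": 0.26,"dz": 0,"fingers": 255},
    {"wx": -0.002,"wy": -0.001,"wz": -0.05,"dx": -0.14,"dy": 0.26,"dz": 0,"fingers": 255}
  ]
}}

```text
t: 11.43
tool_pos: [0.4374, 0.0559, 0.1721]
orientation: [-1.621, -2.678, -0.013]
force: [-0.2, -0.9, -2.5]
opening: 0.0116
```

```bash
python3 nx.py 3 5
```

```text
t 11.43 hole [437.3  56.1 154.2] s 24.0 left err 0.28 z err 0.07 yaw 117.6 slope 0.8 roll 0.1
F along -0.7 left 0.6 up -2.5 (free -2.4) Mt [-0.09 -0.07  0.05] open 11.6
w [-0.004 -0.001 -0.057] d [-0.11  0.29 -0.01]
w [-0.003 -0.001 -0.05 ] d [-0.12  0.28 -0.  ]
w [-0.003 -0.001 -0.05 ] d [-0.1   0.29 -0.  ]
w [-0.003 -0.001 -0.05 ] d [-0.09  0.29 -0.  ]
w [-0.003 -0.001 -0.05 ] d [-0.08  0.3  -0.01]
```

{"method": "send_rows", "body": {
  "series": [
    {"wx": -0.004,"wy": -0.001,"wz": -0.055,"dx": -0.1,"dy": 0.28,"dz": 0,"fingers": 255},
    {"wx": -0.003,"wy": -0.001,"wz": -0.05,"dx": -0.1,"dy": 0.28,"dz": 0,"fingers": 255},
    {"wx": -0.003,"wy": -0.001,"wz": -0.05,"dx": -0.09,"dy": 0.29,"dz": 0,"fingers": 255}
  ]
}}

```text
t: 11.68
tool_pos: [0.4336, 0.0651, 0.1722]
orientation: [-1.842, -2.543, -0.004]
force: [0.0, -0.2, -2.4]
opening: 0.0118
```

```bash
python3 nx.py 3 5
```

```text
t 11.68 hole [433.6  65.2 154.3] s 33.75 left err 0.21 z err 0.18 yaw 108.2 slope 0.2 roll 0.0
F along -0.2 left 0.0 up -2.4 (free -2.4) Mt [-0.08 -0.05 -0.01] open 11.8
w [-0.002  0.    -0.055] d [-0.06  0.3  -0.02]
w [-0.003 -0.001 -0.05 ] d [-0.07  0.3  -0.01]
w [-0.003 -0.001 -0.05 ] d [-0.06  0.3  -0.01]
w [-0.003 -0.    -0.05 ] d [-0.04  0.3  -0.01]
w [-0.003 -0.    -0.05 ] d [-0.03  0.3  -0.01]
```

{"method": "send_rows", "body": {
  "series": [
    {"wx": -0.002,"wy": 0,"wz": -0.055,"dx": -0.06,"dy": 0.3,"dz": -0.02,"fingers": 255},
    {"wx": -0.003,"wy": -0.001,"wz": -0.05,"dx": -0.06,"dy": 0.3,"dz": -0.01,"fingers": 255},
    {"wx": -0.003,"wy": -0.001,"wz": -0.05,"dx": -0.05,"dy": 0.3,"dz": -0.01,"fingers": 255}
  ]
}}

```text
t: 11.93
tool_pos: [0.4311, 0.075, 0.1719]
orientation: [2.042, 2.379, -0.004]
force: [-0.2, -0.8, -2.6]
opening: 0.0117
```

```bash
python3 nx.py 3 5
```

```text
t 11.93 hole [431.1  74.9 154. ] s 43.75 left err 0.38 z err 0.15 yaw 98.7 slope -0.4 roll 0.1
F along -0.7 left 0.3 up -2.6 (free -2.4) Mt [-0.09 -0.06  0.03] open 11.7
w [-0.002  0.002 -0.057] d [ 0.    0.31 -0.02]
w [-0.003 -0.    -0.05 ] d [-0.02  0.3  -0.01]
w [-0.003 -0.    -0.05 ] d [-0.01  0.3  -0.01]
w [-0.003  0.    -0.05 ] d [ 0.01  0.3  -0.01]
w [-0.003  0.    -0.05 ] d [ 0.03  0.3  -0.01]
```

{"method": "send_rows", "body": {
  "series": [
    {"wx": -0.002,"wy": 0.001,"wz": -0.055,"dx": 0,"dy": 0.3,"dz": -0.02,"fingers": 255},
    {"wx": -0.003,"wy": 0,"wz": -0.05,"dx": -0.01,"dy": 0.3,"dz": -0.01,"fingers": 255},
    {"wx": -0.003,"wy": 0,"wz": -0.05,"dx": 0,"dy": 0.3,"dz": -0.01,"fingers": 255}
  ]
}}

```text
t: 12.18
tool_pos: [0.4303, 0.0849, 0.1716]
orientation: [2.227, 2.2, -0.015]
force: [0.0, 0.8, -2.5]
opening: 0.012
```

```bash
python3 nx.py 3 5
```

```text
t 12.18 hole [430.3  84.7 153.7] s 53.5 left err 0.62 z err 0.14 yaw 89.3 slope -0.8 roll 0.1
F along 0.8 left -0.0 up -2.5 (free -2.4) Mt [-0.11 -0.02  0.01] open 12.0
w [-0.003  0.002 -0.055] d [ 0.08  0.31 -0.02]
w [-0.003  0.    -0.05 ] d [ 0.03  0.3  -0.01]
w [-0.001  0.    -0.05 ] d [ 0.04  0.3  -0.01]
w [-0.    0.   -0.05] d [ 0.06  0.29 -0.01]
w [-0.    0.   -0.05] d [ 0.07  0.29 -0.01]
```

{"method": "send_rows", "body": {
  "series": [
    {"wx": -0.003,"wy": 0.002,"wz": -0.055,"dx": 0.06,"dy": 0.3,"dz": -0.02,"fingers": 255},
    {"wx": -0.002,"wy": 0,"wz": -0.05,"dx": 0.04,"dy": 0.3,"dz": -0.01,"fingers": 255},
    {"wx": -0.001,"wy": 0,"wz": -0.045,"dx": 0.05,"dy": 0.3,"dz": -0.01,"fingers": 255}
  ]
}}

```text
t: 12.43
tool_pos: [0.4312, 0.0948, 0.1713]
orientation: [2.393, 2.013, -0.024]
force: [0.4, -0.3, -3.5]
opening: 0.0118
```

```bash
python3 nx.py 3 5
```

```text
t 12.43 hole [431.2  94.4 153.4] s 63.25 left err 0.66 z err 0.18 yaw 80.1 slope -1.2 roll 0.1
F along -0.2 left -0.4 up -3.5 (free -2.4) Mt [-0.19 -0.06  0.04] open 11.8
w [-0.     0.001 -0.058] d [ 0.13  0.29 -0.03]
w [-0.    0.   -0.05] d [ 0.08  0.29 -0.01]
w [-0.     0.    -0.026] d [ 0.09  0.29 -0.01]
w [-0.  0. -0.] d [ 0.09  0.29 -0.01]
w [0. 0. 0.] d [ 0.09  0.29 -0.01]
```

{"method": "send_rows", "body": {
  "series": [
    {"wx": 0,"wy": 0.001,"wz": -0.05,"dx": 0.12,"dy": 0.29,"dz": -0.06,"fingers": 255},
    {"wx": 0,"wy": 0,"wz": -0.04,"dx": 0.09,"dy": 0.29,"dz": -0.02,"fingers": 255},
    {"wx": 0,"wy": 0,"wz": -0.03,"dx": 0.09,"dy": 0.29,"dz": -0.02,"fingers": 255}
  ]
}}

```text
t: 12.68
tool_pos: [0.4338, 0.1045, 0.1704]
orientation: [2.518, 1.855, -0.025]
force: [-0.0, 0.1, -2.5]
opening: 0.0123
```

```bash
python3 nx.py 3 5
```

```text
t 12.68 hole [433.7 104.1 152.5] s 73.0 left err 0.68 z err -0.42 yaw 72.8 slope -1.2 roll 0.1
F along 0.1 left 0.0 up -2.5 (free -2.4) Mt [-0.12 -0.01 -0.06] open 12.3
w [-0.001  0.002 -0.005] d [0.16 0.26 0.04]
w [0. 0. 0.] d [ 0.09  0.29 -0.01]
w [0. 0. 0.] d [ 0.09  0.29 -0.01]
w [0. 0. 0.] d [ 0.09  0.29 -0.01]
w [0. 0. 0.] d [ 0.09  0.29 -0.01]
```

```bash
python3 - <<'E'
s=open('path.py').read()
s=s.replace("    z=np.interp","    if 115<s<137:\n        yaw=np.interp(s,[115.8,135.8],[h2,h1]);p=p+np.interp(s,[115.8,125.8,135.8],[0,.5,0])*u(yaw+90)\n    z=np.interp")
open('path.py','w').write(s)
E
python3 nx.py 3 5
```

```text
t 12.68 hole [433.7 104.1 152.5] s 73.0 left err 0.68 z err -0.42 yaw 72.8 slope -1.2 roll 0.1
F along 0.1 left 0.0 up -2.5 (free -2.4) Mt [-0.12 -0.01 -0.06] open 12.3
w [-0.001  0.002 -0.005] d [0.16 0.26 0.04]
w [0. 0. 0.] d [ 0.09  0.29 -0.01]
w [0. 0. 0.] d [ 0.09  0.29 -0.01]
w [0. 0. 0.] d [ 0.09  0.29 -0.01]
w [0. 0. 0.] d [ 0.09  0.29 -0.01]
```

{"method": "send_rows", "body": {
  "series": [
    {"wx": 0,"wy": 0.001,"wz": -0.003,"dx": 0.14,"dy": 0.27,"dz": 0.02,"fingers": 255},
    {"wx": 0,"wy": 0,"wz": 0,"dx": 0.1,"dy": 0.3,"dz": -0.01,"fingers": 255},
    {"wx": 0,"wy": 0,"wz": 0,"dx": 0.1,"dy": 0.3,"dz": -0.01,"fingers": 255},
    {"wx": 0,"wy": 0,"wz": 0,"dx": 0.1,"dy": 0.3,"dz": -0.01,"fingers": 255}
  ]
}}

```text
t: 13.02
tool_pos: [0.438, 0.1174, 0.1704]
orientation: [2.522, 1.851, -0.026]
force: [0.5, 0.2, -2.7]
opening: 0.0117
```

```bash
python3 nx.py 3 6
```

```text
t 13.02 hole [437.9 117.  152.5] s 86.75 left err 0.56 z err -0.11 yaw 72.6 slope -1.2 roll 0.1
F along 0.4 left -0.4 up -2.7 (free -2.4) Mt [-0.11  0.02  0.03] open 11.7
w [-0.001  0.001 -0.001] d [0.15 0.28 0.  ]
w [0. 0. 0.] d [ 0.09  0.29 -0.01]
w [0. 0. 0.] d [ 0.09  0.29 -0.01]
w [0. 0. 0.] d [ 0.09  0.29 -0.01]
w [0. 0. 0.] d [ 0.09  0.29 -0.01]
w [0. 0. 0.] d [ 0.09  0.29 -0.01]
```

{"method": "send_rows", "body": {
  "series": [
    {"wx": 0,"wy": 0,"wz": 0,"dx": 0.14,"dy": 0.28,"dz": 0,"fingers": 255},
    {"wx": 0,"wy": 0,"wz": 0,"dx": 0.1,"dy": 0.3,"dz": -0.01,"fingers": 255},
    {"wx": 0,"wy": 0,"wz": 0,"dx": 0.1,"dy": 0.3,"dz": -0.01,"fingers": 255},
    {"wx": 0,"wy": 0,"wz": 0,"dx": 0.1,"dy": 0.3,"dz": -0.01,"fingers": 255}
  ]
}}

```text
t: 13.35
tool_pos: [0.4429, 0.1305, 0.1701]
orientation: [2.52, 1.853, -0.026]
force: [-0.3, 0.6, -2.2]
opening: 0.0119
```

```bash
python3 nx.py 3 6
```

```text
t 13.35 hole [442.8 130.1 152.2] s 100.75 left err -0.12 z err -0.14 yaw 72.6 slope -1.2 roll 0.1
F along 0.5 left 0.4 up -2.2 (free -2.4) Mt [-0.07 -0.01  0.01] open 11.9
w [-0.001  0.001 -0.003] d [0.08 0.3  0.01]
w [0. 0. 0.] d [ 0.09  0.29 -0.01]
w [0. 0. 0.] d [ 0.09  0.29 -0.01]
w [0. 0. 0.] d [ 0.09  0.29 -0.01]
w [0. 0. 0.] d [ 0.09  0.29 -0.01]
w [-0.    -0.     0.035] d [ 0.07  0.29 -0.01]
```

{"method": "send_rows", "body": {
  "series": [
    {"wx": 0,"wy": 0,"wz": -0.002,"dx": 0.07,"dy": 0.3,"dz": 0,"fingers": 255},
    {"wx": 0,"wy": 0,"wz": 0,"dx": 0.08,"dy": 0.29,"dz": -0.01,"fingers": 255},
    {"wx": 0,"wy": 0,"wz": 0,"dx": 0.08,"dy": 0.29,"dz": -0.01,"fingers": 255},
    {"wx": 0,"wy": 0,"wz": 0,"dx": 0.09,"dy": 0.29,"dz": -0.01,"fingers": 255}
  ]
}}

```text
t: 13.68
tool_pos: [0.4464, 0.1435, 0.1697]
orientation: [2.522, 1.851, -0.026]
force: [-0.7, 0.5, -2.3]
opening: 0.012
```

```bash
python3 nx.py 2 8
```

```text
t 13.68 hole [446.3 143.2 151.8] s 114.25 left err 0.41 z err -0.28 yaw 72.5 slope -1.2 roll 0.0
F along 0.3 left 0.8 up -2.3 (free -2.4) Mt [-0.06  0.01  0.  ] open 12.0
w [-0.001  0.001  0.005] d [0.1  0.19 0.02]
w [-0.     0.     0.024] d [ 0.05  0.19 -0.  ]
w [ 0.    -0.     0.024] d [ 0.05  0.19 -0.  ]
w [-0.     0.     0.024] d [ 0.05  0.19 -0.  ]
w [-0.     0.     0.024] d [ 0.05  0.19 -0.  ]
w [ 0.    -0.     0.024] d [ 0.04  0.19 -0.  ]
w [ 0.    -0.     0.024] d [ 0.02  0.2  -0.  ]
w [-0.     0.     0.024] d [ 0.02  0.2  -0.  ]
```

Now the kink, in smaller steps.

{"method": "send_rows", "body": {
  "series": [
    {"wx": 0,"wy": 0,"wz": 0.01,"dx": 0.06,"dy": 0.19,"dz": 0.01,"fingers": 255},
    {"wx": 0,"wy": 0,"wz": 0.024,"dx": 0.05,"dy": 0.19,"dz": 0,"fingers": 255},
    {"wx": 0,"wy": 0,"wz": 0.024,"dx": 0.05,"dy": 0.19,"dz": 0,"fingers": 255}
  ]
}}

```text
t: 13.93
tool_pos: [0.4482, 0.1501, 0.1697]
orientation: [2.463, 1.928, -0.026]
force: [0.8, 0.1, -3.7]
opening: 0.0119
```

```bash
python3 nx.py 2 6
```

```text
t 13.93 hole [448.1 149.7 151.8] s 121.0 left err 0.39 z err -0.15 yaw 76.1 slope -1.2 roll 0.0
F along 0.3 left -0.7 up -3.7 (free -2.4) Mt [-0.09 -0.01  0.04] open 11.9
w [-0.001  0.001  0.023] d [0.09 0.19 0.01]
w [-0.    -0.     0.024] d [ 0.05  0.19 -0.  ]
w [-0.     0.     0.024] d [ 0.03  0.19 -0.  ]
w [0.    0.    0.024] d [ 0.02  0.2  -0.  ]
w [ 0.    -0.     0.024] d [ 0.02  0.2  -0.  ]
w [-0.     0.     0.024] d [ 0.02  0.2  -0.  ]
```

{"method": "send_rows", "body": {
  "series": [
    {"wx": 0,"wy": 0,"wz": 0.024,"dx": 0.07,"dy": 0.19,"dz": -0.04,"fingers": 255},
    {"wx": 0,"wy": 0,"wz": 0.024,"dx": 0.05,"dy": 0.19,"dz": 0,"fingers": 255},
    {"wx": 0,"wy": 0,"wz": 0.024,"dx": 0.03,"dy": 0.19,"dz": 0,"fingers": 255}
  ]
}}

```text
t: 14.18
tool_pos: [0.4499, 0.1563, 0.1692]
orientation: [2.383, 2.025, -0.025]
force: [-0.3, -0.1, -2.4]
opening: 0.0118
```

```bash
python3 nx.py 2 6
```

```text
t 14.18 hole [449.8 156.  151.3] s 127.5 left err 0.11 z err -0.47 yaw 80.7 slope -1.2 roll 0.0
F along -0.2 left 0.3 up -2.4 (free -2.4) Mt [-0.11  0.05  0.01] open 11.8
w [-0.001  0.001  0.019] d [0.04 0.2  0.04]
w [ 0.    -0.     0.024] d [ 0.02  0.2  -0.  ]
w [-0.     0.     0.024] d [ 0.02  0.2  -0.  ]
w [-0.     0.     0.024] d [ 0.02  0.2  -0.  ]
w [ 0.    -0.     0.004] d [ 0.01  0.2  -0.  ]
w [0. 0. 0.] d [ 0.01  0.2  -0.  ]
```

{"method": "send_rows", "body": {
  "series": [
    {"wx": 0,"wy": 0,"wz": 0.02,"dx": 0.03,"dy": 0.2,"dz": 0.01,"fingers": 255},
    {"wx": 0,"wy": 0,"wz": 0.024,"dx": 0.02,"dy": 0.2,"dz": 0,"fingers": 255},
    {"wx": 0,"wy": 0,"wz": 0.024,"dx": 0.02,"dy": 0.2,"dz": 0,"fingers": 255},
    {"wx": 0,"wy": 0,"wz": 0.024,"dx": 0.02,"dy": 0.2,"dz": 0,"fingers": 255}
  ]
}}

```text
t: 14.52
tool_pos: [0.4509, 0.1651, 0.1693]
orientation: [2.276, 2.144, -0.024]
force: [-0.5, 0.5, -1.9]
opening: 0.0123
```

```bash
python3 nx.py 2.5 6
```

```text
t 14.52 hole [450.9 164.7 151.4] s 136.25 left err 0.06 z err -0.12 yaw 86.6 slope -1.2 roll 0.0
F along 0.5 left 0.5 up -1.9 (free -2.4) Mt [-0.06 -0.02  0.  ] open 12.3
w [-0.001  0.001 -0.008] d [0.02 0.24 0.01]
w [0. 0. 0.] d [ 0.02  0.25 -0.01]
w [0. 0. 0.] d [ 0.02  0.25 -0.01]
w [0. 0. 0.] d [ 0.02  0.25 -0.01]
w [0. 0. 0.] d [ 0.02  0.25 -0.01]
w [0. 0. 0.] d [ 0.02  0.25 -0.01]
```

{"method": "send_rows", "body": {
  "series": [
    {"wx": 0,"wy": 0,"wz": -0.008,"dx": 0.02,"dy": 0.24,"dz": 0,"fingers": 255},
    {"wx": 0,"wy": 0,"wz": 0,"dx": 0.02,"dy": 0.25,"dz": -0.01,"fingers": 255},
    {"wx": 0,"wy": 0,"wz": 0,"dx": 0.02,"dy": 0.25,"dz": -0.01,"fingers": 255},
    {"wx": 0,"wy": 0,"wz": 0,"dx": 0.02,"dy": 0.25,"dz": -0.01,"fingers": 255}
  ]
}}

```text
t: 14.85
tool_pos: [0.4517, 0.176, 0.169]
orientation: [2.283, 2.136, -0.024]
force: [-0.5, -0.4, -2.9]
opening: 0.012
```

```bash
python3 nx.py 2.5 6
```

```text
t 14.85 hole [451.7 175.6 151.2] s 147.25 left err -0.07 z err -0.16 yaw 86.2 slope -1.2 roll 0.0
F along -0.4 left 0.5 up -2.9 (free -2.4) Mt [-0.06 -0.1  -0.03] open 12.0
w [-0.001  0.001 -0.001] d [0.01 0.25 0.01]
w [0. 0. 0.] d [ 0.02  0.25 -0.01]
w [0. 0. 0.] d [ 0.02  0.25 -0.01]
w [0. 0. 0.] d [ 0.02  0.25 -0.01]
w [0. 0. 0.] d [ 0.02  0.25 -0.01]
w [0. 0. 0.] d [ 0.02  0.25 -0.01]
```

{"method": "send_rows", "body": {
  "series": [
    {"wx": 0,"wy": 0,"wz": 0,"dx": 0.02,"dy": 0.25,"dz": 0,"fingers": 255},
    {"wx": 0,"wy": 0,"wz": 0,"dx": 0.02,"dy": 0.2,"dz": -0.01,"fingers": 255},
    {"wx": 0,"wy": 0,"wz": 0,"dx": 0.01,"dy": 0.15,"dz": 0,"fingers": 255}
  ]
}}

```text
t: 15.1
tool_pos: [0.4523, 0.1829, 0.1689]
orientation: [2.283, 2.136, -0.024]
force: [-0.3, -0.9, -2.1]
opening: 0.0122
```

```bash
python3 nx.py 1 2
```

```text
t 15.1 hole [452.2 182.6 151. ] s 154.25 left err -0.1 z err -0.17 yaw 86.2 slope -1.2 roll 0.0
F along -1.0 left 0.3 up -2.1 (free -2.4) Mt [-0.07 -0.    0.09] open 12.2
w [-0.001  0.001 -0.001] d [-0.    0.1   0.01]
w [0. 0. 0.] d [ 0.01  0.1  -0.  ]
```

{"method": "send_rows", "body": {
  "series": [
    {"wx": 0,"wy": 0,"wz": 0,"dx": 0.01,"dy": 0.12,"dz": 0,"fingers": 255},
    {"wx": 0,"wy": 0,"wz": 0,"dx": 0.01,"dy": 0.12,"dz": 0,"fingers": 255}
  ]
}}

```text
t: 15.27
tool_pos: [0.4525, 0.1858, 0.1688]
orientation: [2.283, 2.136, -0.024]
force: [-0.1, -0.3, -2.8]
opening: 0.012
```

```bash
python3 nx.py 1 2
```

```text
t 15.27 hole [452.4 185.4 150.9] s 157.0 left err -0.1 z err -0.16 yaw 86.2 slope -1.2 roll 0.0
F along -0.3 left 0.1 up -2.8 (free -2.4) Mt [-0.06 -0.01  0.03] open 12.0
w [-0.001  0.001 -0.001] d [-0.    0.1   0.01]
w [0. 0. 0.] d [ 0.01  0.1  -0.  ]
```

{"method": "send_rows", "body": {
  "series": [
    {"wx": 0,"wy": 0,"wz": 0,"dx": 0.01,"dy": 0.1,"dz": 0,"fingers": 255},
    {"wx": 0,"wy": 0,"wz": 0,"dx": 0.01,"dy": 0.1,"dz": 0,"fingers": 255}
  ]
}}

```text
t: 15.43
tool_pos: [0.4527, 0.1879, 0.1688]
orientation: [2.283, 2.136, -0.024]
force: [-0.1, -0.5, -1.6]
opening: 0.0119
```

```bash
python3 nx.py 1 2
```

```text
t 15.43 hole [452.6 187.6 150.9] s 159.25 left err -0.16 z err -0.11 yaw 86.2 slope -1.2 roll 0.0
F along -0.5 left 0.1 up -1.6 (free -2.4) Mt [-0.05 -0.04  0.04] open 11.9
w [-0.001  0.    -0.001] d [-0.01  0.1   0.01]
w [0. 0. 0.] d [ 0.01  0.1  -0.  ]
```

{"method": "send_rows", "body": {
  "series": [
    {"wx": 0,"wy": 0,"wz": 0,"dx": 0.01,"dy": 0.1,"dz": 0,"fingers": 255},
    {"wx": 0,"wy": 0,"wz": 0,"dx": 0.01,"dy": 0.1,"dz": 0,"fingers": 255}
  ]
}}

```text
t: 15.6
tool_pos: [0.4528, 0.1888, 0.1687]
orientation: [2.283, 2.134, -0.027]
force: [-0.6, -8.1, -1.5]
opening: 0.0121
```

```bash
python3 nx.py 1 2
python3 - <<'E'
from h import *
t=robot.read_camera('top')[:,:,::-1];s=robot.read_camera('scene')[:,:,::-1]
cv2.imwrite('pics/c7.png',np.hstack([cv2.resize(t[195:255,195:255],None,fx=6.6,fy=6.6,interpolation=2),cv2.resize(s[130:190,345:405],None,fx=6.6,fy=6.6,interpolation=2)]))
E
```

```text
t 15.6 hole [452.8 188.4 150.8] s 160.0 left err -0.23 z err -0.17 yaw 86.2 slope -1.4 roll 0.0
F along -8.1 left 0.1 up -1.5 (free -2.4) Mt [-0.05 -1.54  0.04] open 12.1
w [ 0.001  0.    -0.001] d [-0.02  0.09  0.01]
w [0. 0. 0.] d [ 0.01  0.1  -0.  ]
```

View pics/c7.png

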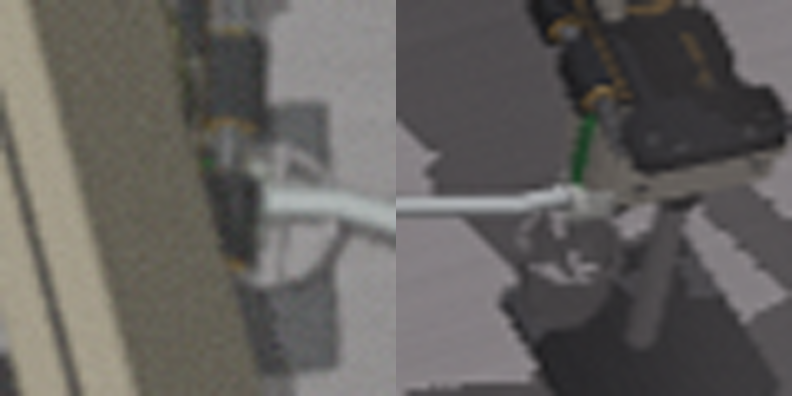

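{"method": "send_rows", "body": {
  "series": [
    {"wx": 0,"wy": 0,"wz": 0,"dx": 0,"dy": -0.02,"dz": -0.06,"fingers": 255},
    {"wx": 0,"wy": 0,"wz": 0,"dx": 0,"dy": 0,"dz": -0.06,"fingers": 255}
  ]
}}

```text
t: 15.87
tool_pos: [0.4529, 0.1884, 0.1675]
orientation: [2.283, 2.134, -0.027]
force: [0.1, 0.3, -2.3]
opening: 0.0117
```

```bash
python3 nx.py 1 1
```

```text
t 15.87 hole [452.9 187.9 149.6] s 159.75 left err -0.41 z err -1.37 yaw 86.1 slope -1.4 roll 0.0
F along 0.3 left -0.0 up -2.3 (free -2.4) Mt [-0.12 -0.03  0.01] open 11.7
w [ 0.001  0.    -0.   ] d [-0.03  0.11  0.14]
```

{"method": "send_rows", "body": {
  "series": [
    {"wx": 0,"wy": 0,"wz": 0,"dx": 0,"dy": 0.03,"dz": -0.05,"fingers": 255},
    {"wx": 0,"wy": 0,"wz": 0,"dx": 0,"dy": 0.02,"dz": -0.03,"fingers": 255}
  ]
}}

```text
t: 16.03
tool_pos: [0.4531, 0.1886, 0.1672]
orientation: [2.283, 2.133, -0.027]
force: [-1.9, -3.0, 1.9]
opening: 0.0117
```

```bash
python3 nx.py 1 1
```

```text
t 16.03 hole [453.1 188.2 149.3] s 160.0 left err -0.6 z err -1.74 yaw 86.1 slope -1.4 roll 0.0
F along -3.1 left 1.7 up 1.9 (free -2.4) Mt [ 0.2  -0.66 -0.01] open 11.7
w [ 0.002  0.001 -0.   ] d [-0.05  0.11  0.17]
```

{"method": "send_rows", "body": {
  "series": [
    {"wx": 0,"wy": 0,"wz": 0,"dx": -0.04,"dy": 0,"dz": 0.02,"fingers": 255},
    {"wx": 0,"wy": 0,"wz": 0,"dx": 0,"dy": 0,"dz": 0,"fingers": 215},
    {"wx": 0,"wy": 0,"wz": 0,"dx": 0,"dy": 0,"dz": 0,"fingers": 200},
    {"wx": 0,"wy": 0,"wz": 0,"dx": 0,"dy": 0,"dz": 0,"fingers": 180},
    {"wx": 0,"wy": 0,"wz": 0,"dx": 0,"dy": 0,"dz": 0,"fingers": 160},
    {"wx": 0,"wy": 0,"wz": 0,"dx": 0,"dy": 0,"dz": 0,"fingers": 150}
  ],
  "newtons": 10
}}

```text
t: 16.53
tool_pos: [0.4538, 0.19, 0.1687]
orientation: [2.282, 2.133, -0.021]
force: [0.2, 0.7, -0.6]
opening: 0.0352
```

```bash
python3 nx.py 1 1
python3 - <<'E'
from h import *
t=robot.read_camera('top')[:,:,::-1];s=robot.read_camera('scene')[:,:,::-1]
cv2.imwrite('pics/c8.png',np.hstack([cv2.resize(t[195:255,195:255],None,fx=6.6,fy=6.6,interpolation=2),cv2.resize(s[130:190,345:405],None,fx=6.6,fy=6.6,interpolation=2)]))
E
```

```text
t 16.53 hole [453.8 189.6 150.8] s 161.5 left err -1.18 z err -0.18 yaw 86.1 slope -1.2 roll 0.2
F along 0.7 left -0.2 up -0.6 (free -2.4) Mt [-0.1  -0.02 -0.01] open 35.2
w [-0.001  0.004 -0.001] d [-0.1   0.12  0.02]
```

View pics/c8.png

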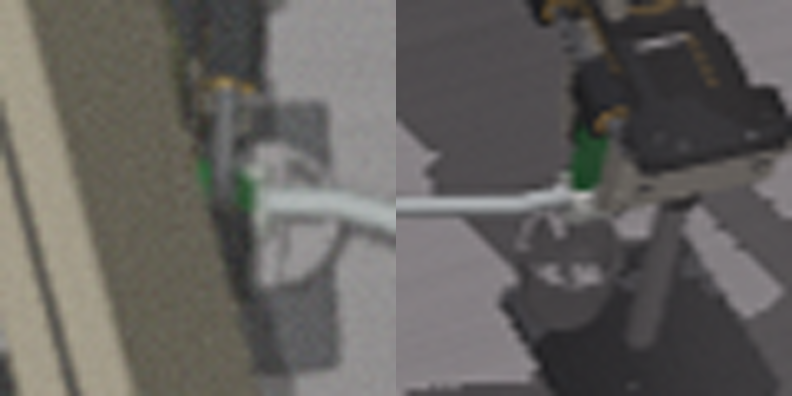

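{"method": "send_rows", "body": {
  "series": [
    {"wx": 0,"wy": 0,"wz": 0,"dx": -0.1,"dy": 0,"dz": 0.6,"fingers": 130},
    {"wx": 0,"wy": 0,"wz": 0,"dx": 0,"dy": 0,"dz": 1,"fingers": 130},
    {"wx": 0,"wy": 0,"wz": 0,"dx": 0,"dy": 0,"dz": 1.2,"fingers": 130},
    {"wx": 0,"wy": 0,"wz": 0,"dx": 0,"dy": 0,"dz": 1.2,"fingers": 130}
  ]
}}

```text
t: 16.97
tool_pos: [0.4507, 0.1894, 0.2091]
orientation: [2.284, 2.135, -0.028]
force: [0.1, -0.1, -0.1]
opening: 0.0453
```

```bash
python3 nx.py 1 1
```

```text
t 16.97 hole [450.6 189.  191.2] s 160.5 left err 1.95 z err 40.16 yaw 86.1 slope -1.4 roll -0.1
F along -0.1 left -0.1 up -0.1 (free -2.4) Mt [-0.06  0.05 -0.06] open 45.3
w [ 0.001 -0.001 -0.001] d [ 0.2   0.08 -4.02]
```

{"method": "send_rows", "body": {
  "series": [
    {"wx": 0,"wy": 0,"wz": 0,"dx": 0,"dy": 0,"dz": 1.5,"fingers": 130},
    {"wx": 0,"wy": 0,"wz": 0,"dx": 0,"dy": 0,"dz": 2,"fingers": 130},
    {"wx": 0,"wy": 0,"wz": 0,"dx": 0,"dy": 0,"dz": 2,"fingers": 130},
    {"wx": 0,"wy": 0,"wz": 0,"dx": 0,"dy": 0,"dz": 2,"fingers": 130},
    {"wx": 0,"wy": 0,"wz": 0,"dx": 0,"dy": 0,"dz": 2,"fingers": 130}
  ]
}}

```text
t: 17.38
tool_pos: [0.4501, 0.1892, 0.3138]
orientation: [2.283, 2.134, -0.025]
force: [0.4, 0.6, -0.0]
opening: 0.0457
```

```bash
python3 nx.py 1 1
```

```text
t 17.38 hole [450.1 188.8 295.9] s 160.5 left err 2.47 z err 144.91 yaw 86.1 slope -1.3 roll 0.0
F along 0.6 left -0.4 up -0.0 (free -2.4) Mt [-0.08 -0.03 -0.02] open 45.7
w [ 0.     0.001 -0.001] d [  0.26   0.1  -14.49]
```

{"method": "send_rows", "body": {
  "series": [
    {"wx": 0,"wy": 0,"wz": 0,"dx": -0.3,"dy": -2,"dz": 0.5,"fingers": 130},
    {"wx": 0,"wy": 0,"wz": 0,"dx": -0.3,"dy": -3,"dz": 0.3,"fingers": 130},
    {"wx": 0,"wy": 0,"wz": 0,"dx": -0.3,"dy": -3,"dz": 0,"fingers": 130},
    {"wx": 0,"wy": 0,"wz": 0,"dx": -0.3,"dy": -3,"dz": 0,"fingers": 130},
    {"wx": 0,"wy": 0,"wz": 0,"dx": -0.3,"dy": -3,"dz": 0,"fingers": 130},
    {"wx": 0,"wy": 0,"wz": 0,"dx": -0.3,"dy": -3,"dz": 0,"fingers": 130},
    {"wx": 0,"wy": 0,"wz": 0,"dx": -0.3,"dy": -3,"dz": 0,"fingers": 130},
    {"wx": 0,"wy": 0,"wz": 0,"dx": -0.3,"dy": -3,"dz": 0,"fingers": 130},
    {"wx": 0,"wy": 0,"wz": 0,"dx": -0.3,"dy": -3,"dz": 0,"fingers": 130},
    {"wx": 0,"wy": 0,"wz": 0,"dx": -0.3,"dy": -3,"dz": 0,"fingers": 130},
    {"wx": 0,"wy": 0,"wz": 0,"dx": 0,"dy": -2,"dz": 0,"fingers": 130},
    {"wx": 0,"wy": 0,"wz": 0,"dx": 0,"dy": 0,"dz": 0,"fingers": 130},
    {"wx": 0,"wy": 0,"wz": 0,"dx": 0,"dy": 0,"dz": 0,"fingers": 130},
    {"wx": 0,"wy": 0,"wz": 0,"dx": 0,"dy": 0,"dz": 0,"fingers": 130}
  ]
}}

```text
t: 18.55
tool_pos: [0.4191, -0.1328, 0.3547]
orientation: [2.261, 2.119, 0.016]
force: [0.2, -0.3, 0.0]
opening: 0.0455
```

```bash
python3 st.py
python3 - <<'E'
from h import *
t=robot.read_camera('top')[:,:,::-1];s=robot.read_camera('scene')[:,:,::-1]
cv2.imwrite('pics/t9.png',t);cv2.imwrite('pics/s9.png',s)
cv2.imwrite('pics/c9.png',np.hstack([cv2.resize(t[190:250,195:255],None,fx=6.6,fy=6.6,interpolation=2),cv2.resize(s[130:190,345:405],None,fx=6.6,fy=6.6,interpolation=2)]))
E
```

```text
t 18.55 pos [ 0.4191 -0.1328  0.3547] yaw 86.27 z [ 0.037  -0.0245 -0.999 ] F [ 0.16 -0.3   0.03] M [-0.045 -0.07  -0.026] open 0.0455 q6 -0.35
```

View pics/c9.png

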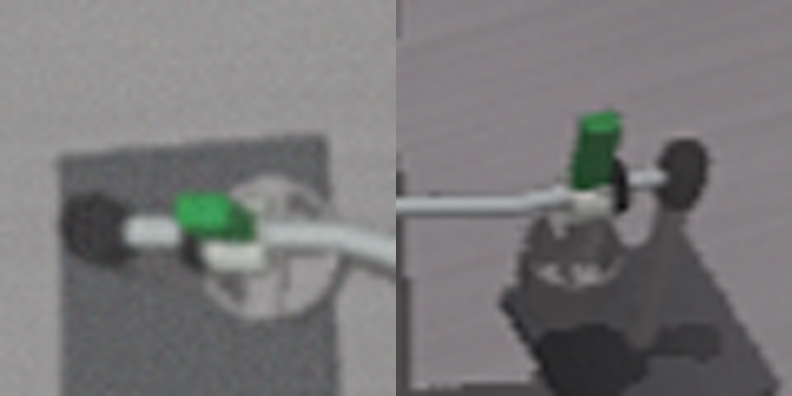

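View pics/s9.png

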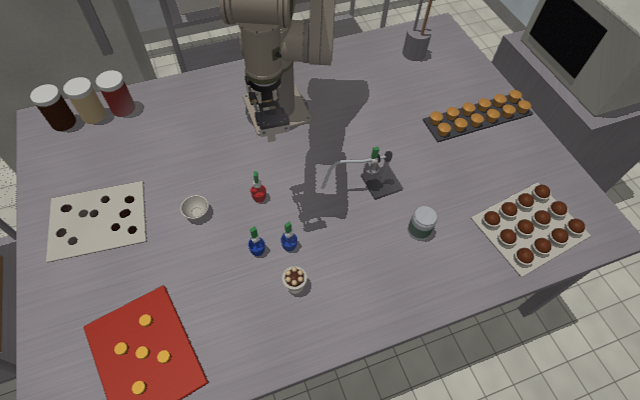

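{"method": "send_rows", "body": {
  "series": [
    {"wx": 0,"wy": 0,"wz": 0,"dx": 0,"dy": 0,"dz": 0,"fingers": 130},
    {"wx": 0,"wy": 0,"wz": 0,"dx": 0,"dy": 0,"dz": 0,"fingers": 130},
    {"wx": 0,"wy": 0,"wz": 0,"dx": 0,"dy": 0,"dz": 0,"fingers": 130},
    {"wx": 0,"wy": 0,"wz": 0,"dx": 0,"dy": 0,"dz": 0,"fingers": 130},
    {"wx": 0,"wy": 0,"wz": 0,"dx": 0,"dy": 0,"dz": 0,"fingers": 130}
  ]
}}

```text
t: 19.07
tool_pos: [0.4198, -0.1286, 0.3548]
orientation: [2.253, 2.128, 0.017]
force: [-0.2, 0.2, 0.2]
opening: 0.0461
```

Run:
```python
from h import *
t=robot.read_camera('top')[:,:,::-1].copy();s=robot.read_camera('scene')[:,:,::-1].copy()
print('diff',np.abs(t[190:250,195:255].astype(int)-cv2.imread('pics/t9.png')[190:250,195:255]).mean(),np.abs(s[130:190,345:405].astype(int)-cv2.imread('pics/s9.png')[130:190,345:405]).mean())
cv2.imwrite('pics/t10.png',t);cv2.imwrite('pics/s10.png',s)
X=np.array([.4528,.188,.1495])
for n,P in(('hole',X),('tabtop',X+[0,0,.055]),('front face',X+[0,.010,0]),('back',X-[0,.010,0])):print(n,T.px(P).round(1),S.px(P).round(1))
a=cv2.resize(t[205:240,210:245],None,fx=11,fy=11,interpolation=0);b=cv2.resize(s[140:175,360:395],None,fx=11,fy=11,interpolation=0)
for v,C,o in((a,T,(210,205)),(b,S,(360,140))):
    for P in (X,X+[0,0,.055]):
        q=((C.px(P)[0]-o+.5)*11).astype(int);cv2.drawMarker(v,tuple(int(i) for i in q),(0,0,255),0,10,1)
cv2.imwrite('pics/c10.png',np.hstack([a,b]))
```

```text
diff 2.4119444444444444 1.0221296296296296
hole [[230.9 224.7]] [[373.4 159. ]]
tabtop [[225.3 221.2]] [[375.8 147.9]]
front face [[226.6 224.8]] [[376.3 158.1]]
back [[235.3 224.5]] [[370.5 159.8]]
```

View pics/c10.png

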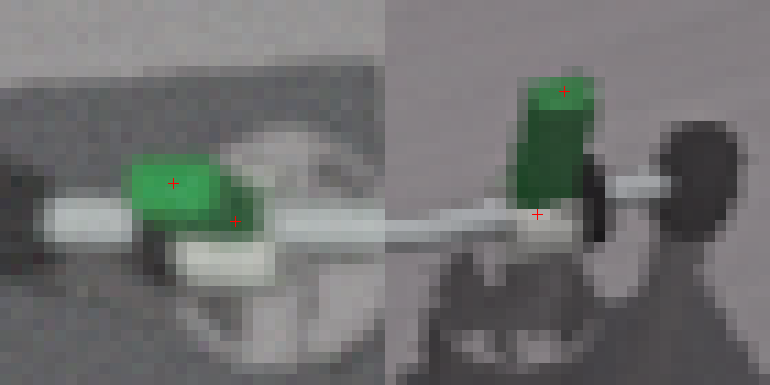

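```bash
python3 -c "
from plant import robot
print(robot.close_job())"
```

```text
the job is handed in; nothing more can be done
None
```

The steel topping cup is hanging on the rail with its collar against the black stop ring, and the job is handed in at about 19 s of the 72 s allowed. I took it by its green tab, passed the collar over the rail's free end, and slid it round the bend and past the kink by feel.

**Forces:** The largest force I saw was 8.1 N at the stop ring, against the 12 N limit. I backed off before lowering the cup onto the rod and letting go. Along the way, readings stayed within about 2 N of the cup's own weight and the collar never bound. Force readings come only at the end of each move call, so a brief peak in between would not show.

**Last checks:**
- **Position:** In both camera views the collar sits right up against the ring. The tab top and collar are within about a pixel of where an upright cup should appear. I could not rule out a gap under a millimetre.
- **At rest:** Two pictures about half a second apart showed no movement of the cup.
- **Bystanders:** The can, dessert, bowl and the blue and red look-alikes look unmoved in the last scene picture. The gripper is clear of everything.

**What disagreed:**
- The camera put the rod about 2–3 mm higher than I felt it, so I followed the felt height.
- Up-and-down probing on the free leg gave about 4.5 mm of travel rather than the stated 3 mm. Probably the fingers or the contact gave a little.
- The stop ring met the collar about 2 mm nearer the post than my image estimate, which is within the measuring error.

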